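Load the bench mixer with its nest of cans

ROBOT

A 6-joint arm with a two-finger parallel gripper is mounted at the origin on the work surface. World frame = base frame: x ahead of the robot, y to its left, z up, the work surface at z = 0. Lengths are in m, angles in rad, forces in N, time in s.
With the tool pointing down it reaches from about 0.35 to 0.975 m from the base axis. Payload 4.9 kg.
Tool frame: the origin (TCP) lies midway between the tips of the shut fingers; the grasp point (between the pads) lies 19 mm behind it; x points along the fingers, z is the direction in which the jaws open and shut, and the axes are right-handed (so a half turn about x gives the same grasp; the last joint's range is limited). The gripper opens to 85 mm and grips with 20 to 120 N. Pads are 22 mm wide; open, the fingers measure 114 mm over their backs; the gripper's body (76 mm by 85 mm) begins 54 mm behind the grasp point. The pads swing forward as they close: fully open they stand 13 mm farther back than shut.
Start: joints at [-1.415, 0.053, 1.613, -0, 1.476, -0.119], TCP at [0.17, -0.602, 0.231] pointing down, gripper open.
Joint ranges: [-3.01, 3.01], [-1.01, 2.22], [0.06, 2.58], [-1.02, 4.17], [0.09, 2.62], [-3.14, 3.14]. Speed limits (rad/s): [2.57, 2.57, 3.14, 3.14, 3.14, 3.14].

INTERFACE

Orientations are given as a unit quaternion [w, x, y, z].
In Python, from plant import state, cams, workorder, nets gives the robot as it stands.
- The arm moves only by the tool play_rows, never from a script. Its argument "motion" is a list of rows, each a list of 3 entries, a list of its own where there are three numbers: the closure, from -1 (fully open) to 1 (shut), then the shift along the world's x, y, z in m, then the turn about the world's z in rad. A call has 1 to 5 rows; each row is the pose to reach, as a shift and turn from the pose commanded when the call began; what a row does not reach only later rows make up. A row lasts 1/10 s, in which the tool goes at most 50 mm and 8.59 degrees, less where a joint would pass 70% of its speed; a pose out of reach is approached as far as the arm can. A call with a gripper value outside its range is refused whole. The fingers move at their own pace and stop on an object; the grip force is fixed at half the most. Time passes only in rows, so rows that repeat a pose let the fingers close. It gives the time, the measured TCP pose, the force and the opening at its end, in the units of the state.
- state(): the state, without advancing time (a new reading comes with each control period).
- cams.grab_frame(name): name is "scene" or "top"; returns (picture, depth): 400x640x3 uint8, red, green, blue; 400x640 float32, m along the optical axis (not along the pixel's ray), 0 where there is no reading.
- cams.camera_info(name): a dict with "K" (3x3 intrinsics, pixels), "k1" (the pictures are not rectified: a ray, as slopes to the right and down, at radius r is drawn at 1 + k1 r^2 times it, then the intrinsics apply), "rvec" (rotation vector, rad) and "tvec" (3), from world to camera coordinates, as OpenCV has them. Camera axes: x right, y down, z forward; pixel columns grow to the right and rows downward; lengths in m; the calibration is good to about 2 mm. A picture is of the moment at which its call begins. camera_info takes no time and is no camera call.
- workorder.job_done(): hands the job in, once; it reports no verdict.
Trained networks look in the newest picture that a camera, given by its name, has taken for a name from the list of things; names that differ only in an ending like _2 or _b are one class to them, and where a whole thing is asked for, a point or a joint stands for the part that bears it (a point fixed in the world has none). Each returns a list of dicts, best first, with "score" (0 to 1); they miss things now and then, are a little off and sometimes report something else, mostly with a low value. They report only what shows in the picture. A call takes as long as a camera call. They do not tell look-alikes from the thing itself.
- nets.recognise(camera, target): "at" ([x, y, z] in m, in world coordinates, good to about 4 mm: the middle of the surface that is visible of it).
- nets.landmark_of(camera, target): "at" ([x, y, z] in m, in world coordinates, good to about 4 mm: a listed point, or the origin of a listed thing).
The state is a dict: "time": time; "joint_pos": joint angles; "joint_vel": joint speeds; "joint_efforts": joint torques, N m; "tool_pos": TCP position; "tool_rot": TCP orientation; "contact_force": force on the tool from outside, world axes, zero at the start; "ft_torque": the same for the moment, N m; "gripper_width": opening from 0.0 (shut) to 1.0 (fully open).
Only numpy, scipy, OpenCV 4.12 (cv2) and the standard library are available. Lean on these libraries where they do the work, as an engineer would, in place of code of your own. Each camera call takes 0.05 s, during which the arm holds its last target.

TASK

Get the bench mixer ready: nest the three plain aluminium cans in size order in its carrier pot, the large can in the pot, the middle can in the large one and the small can in the middle one, each upright and fully home on the floor of the one around it. The drive bar on the pot's floor must sit in a slot under the large can, so turn that can with light pressure until it drops home and force nothing; leave everything else on the bench where it is.

Things in the scene. Friction and masses are not known exactly. Their poses are not given: they have to be found in the camera images.
- mixer: Bench mixer, bolted down: round grey drive base 140 mm across, 35 mm high, with an open dark steel carrier pot on top in its middle (68 mm inside diameter, 4 mm wall, rim 70 mm and inside floor 40 mm above the bench). Origin: on the pot's axis at bench level; z up.
- pot_floor (a point): Centre of the pot's inside floor, 40 mm above the bench. A steel drive bar, 36 mm long, 8 mm wide, 6 mm high, lies across this point. It is braked and does not turn; it points another way each time, NOT given by this pose: look from above or feel for it.
- can_l_mid (a point): Centre, half-way up, of the large can: plain aluminium, open top, 60 mm outside, 54 mm inside diameter, 62 mm high overall, inside floor 11 mm above its underside, about 0.2 kg. z up. Home in the pot its centre is 71 mm above the bench and its rim 32 mm above the pot's rim: grip it across the outside, within 30 mm of the rim.
- can_l_under (a point): Centre of the large can's underside. Four square feet 7 mm high leave two crossing slots, 11 mm wide, 7 mm deep, along this point's x and y axes. The drive bar fits in either slot, within about 4 degrees. On the bar but out of the slots, the can stands 6 mm too high; in a slot its feet stand on the pot's floor.
- can_m_mid (a point): Centre, half-way up, of the middle can: plain aluminium, open top, 48 mm outside, 42 mm inside diameter, 83 mm high, floor 4 mm thick, flat underside with a small bevel, about 0.12 kg. z up. Home in the large can its centre is 21.5 mm above the large can's centre and its rim 32 mm above the large can's rim.
- can_s_mid (a point): Centre, half-way up, of the small can: plain aluminium, open top, 36 mm outside diameter, 3 mm wall, 110 mm high, flat underside with a small bevel, about 0.1 kg. z up. Home in the middle can its centre is 17.5 mm above the middle can's centre and its rim 31 mm above the middle can's rim.
- glue: Small white squeeze bottle with a green cap, 34 mm across, 85 mm high. Origin: centre of its underside. A bystander: leave it.
- jar: Clear plastic jar with a white lid, 64 mm across, 70 mm high. Origin: centre of its underside. A bystander: leave it.
- water: Clear drink bottle, 64 mm across, 200 mm high. Origin: centre of its underside. A bystander: leave it.
- tape: Yellow pocket tape measure, 72 x 42 x 66 mm high. Origin: centre of its underside. A bystander: leave it.
- brass: Flat bar of brass, 26 x 70 x 10 mm high. Origin: centre of its underside. A bystander: leave it.
- square: Steel try square lying flat: stock 22 x 110 x 16 mm, blade 80 mm along its +x. Origin: centre of its underside. A bystander: leave it.
- driver: Screwdriver lying flat, 200 mm long, along its x. Origin: centre of its underside. A bystander: leave it.
- marker: Black marker pen lying flat, 130 mm long, 16 mm thick, along its x. Origin: centre of its underside. A bystander: leave it.
Things that resemble listed ones, but are neither listed nor needed, are in the scene too. Leave any orange look-alike of the part that bears can_s_mid alone.

How it is judged:
By the outcome, as a careful person would: the job done as asked, in the order asked, and still so for the second after the job is handed in, with the robot touching nothing.
It also fails if it takes over 70 s, if anything falls off the work surface, if the arm or the gripper's body presses on something with over 40 N, if the wrist force passes 120 N, or if a joint passes its speed limit or range.

## Working session

There is one attempt and no reset: what is moved stays moved. The work goes in short steps, Python scripts to look and compute and a tool call to move; the robot and the scene stay as the last step left them, time stands still between calls to the robot, and variables do not carry over. Pictures are saved under pics/ and viewed, and the job is handed in when it is done.

Besides the shell and the picture viewer there is one more tool, called after "Emit:" as name(argument=value, ...) on one line, values as JSON. play_rows: Moves the arm, as the interface text tells. Its arguments: {"type":"object","properties":{"motion":{"type":"array","items":{"type":"array"}}},"required":["motion"]}

```bash
ls; mkdir -p pics; cat > h.py <<'E'
import numpy as np,cv2
from plant import state,cams,workorder,nets
def save(name,fn,crop=None,scale=1):
    p,d=cams.grab_frame(name)
    np.savez('last_%s.npz'%name,p=p,d=d)
    show(p,fn,crop,scale); return p,d
def show(p,fn,crop=None,scale=1):
    if crop: x0,y0,x1,y1=crop; p=p[y0:y1,x0:x1]
    if scale!=1: p=cv2.resize(p,None,fx=scale,fy=scale,interpolation=cv2.INTER_CUBIC)
    cv2.imwrite('pics/'+fn,p[:,:,::-1])
def load(name):
    z=np.load('last_%s.npz'%name); return z['p'],z['d']
def cal(name):
    c=cams.camera_info(name); K=np.array(c['K']);R=cv2.Rodrigues(np.array(c['rvec'],float))[0]
    return K,float(c['k1']),R,np.array(c['tvec'],float).ravel()
def ray(name,u,v):
    K,k1,R,t=cal(name)
    q=cv2.undistortPoints(np.array([[[u,v]]],float),K,np.array([k1,0,0,0,0.]))[0,0]
    return np.array([q[0],q[1],1.]),R,t
def at_z(name,u,v,z):
    r,R,t=ray(name,u,v); C=-R.T@t; w=R.T@r; return C+w*(z-C[2])/w[2]
def at_d(name,u,v,d):
    r,R,t=ray(name,u,v); return R.T@(r*d-t)
def proj(name,P):
    K,k1,R,t=cal(name)
    return cv2.projectPoints(np.array(P,float).reshape(-1,3),cv2.Rodrigues(R)[0],t,K,np.array([k1,0,0,0,0.]))[0].reshape(-1,2)
E
python3 - <<'E'
from h import *
save('scene','s0.png'); save('top','t0.png')
for c in('scene','top'):
    K,k1,R,t=cal(c); print(c,K.tolist(),k1,-R.T@t)
for n in ['mixer','can_l_mid','can_m_mid','can_s_mid','pot_floor']:
    for c in('top','scene'):
        print(n,c,[(np.round(x['at'],3).tolist(),round(x['score'],2)) for x in nets.landmark_of(c,n)])
print(state())
E
```

```text
pics
scene [[371.66943918316514, 0.0, 320.86244717611027], [0.0, 371.66943918316514, 196.82421672393582], [0.0, 0.0, 1.0]] -0.0235874328485886 [ 1.13568852 -0.05548157  0.75856929]
top [[488.5225534308213, 0.0, 317.6169777810003], [0.0, 488.5225534308213, 198.50986835081224], [0.0, 0.0, 1.0]] -0.12465877223828156 [ 0.39404294 -0.02376141  1.52380097]
mixer top [([0.703, -0.149, 0.001], 0.23)]
mixer scene [([0.522, 0.028, 0.002], 0.68)]
can_l_mid top [([0.633, 0.226, 0.032], 0.66), ([0.69, -0.403, 0.001], 0.28)]
can_l_mid scene [([0.629, 0.229, 0.034], 0.97)]
can_m_mid top [([0.465, 0.227, 0.041], 0.75), ([0.52, 0.027, -0.003], 0.31)]
can_m_mid scene [([0.466, 0.229, 0.047], 0.6), ([0.33, -0.385, 0.001], 0.3)]
can_s_mid top [([0.559, -0.212, 0.054], 0.63), ([0.48, -0.213, 0.054], 0.58)]
can_s_mid scene [([0.486, -0.215, 0.056], 0.8), ([0.561, -0.205, 0.051], 0.71), ([0.33, -0.383, 0.005], 0.35)]
pot_floor top [([0.52, 0.025, 0.041], 0.94)]
pot_floor scene [([0.524, 0.029, 0.042], 0.84), ([0.485, -0.217, 0.058], 0.28), ([0.52, 0.415, -0.002], 0.2)]
{'time': 0.6, 'joint_pos': array([-1.41501914e+00,  5.26999166e-02,  1.61289300e+00, -4.00129624e-06,
        1.47601422e+00, -1.19009171e-01]), 'joint_vel': array([ 1.51125201e-03, -2.92638949e-04, -2.87366610e-05, -1.82016572e-04,
       -8.07742438e-04,  4.46070715e-04]), 'joint_efforts': array([ 1.94746470e-03, -3.93408501e+01, -3.70231819e+01,  1.00510977e-04,
        7.48940456e-04, -2.86234567e-06]), 'tool_pos': array([ 0.16957902, -0.60153399,  0.23130781]), 'tool_rot': array([ 0.56376428,  0.42680997,  0.5637736 , -0.42680489]), 'contact_force': array([ 0.3214525 , -0.15082633,  0.16010824]), 'ft_torque': array([-0.06481122,  0.01846456, -0.03331488]), 'gripper_width': 1.0032136837996477}
```

View pics/s0.png

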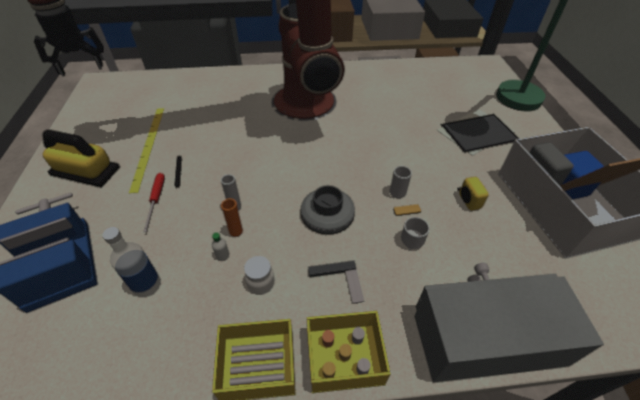

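View pics/t0.png

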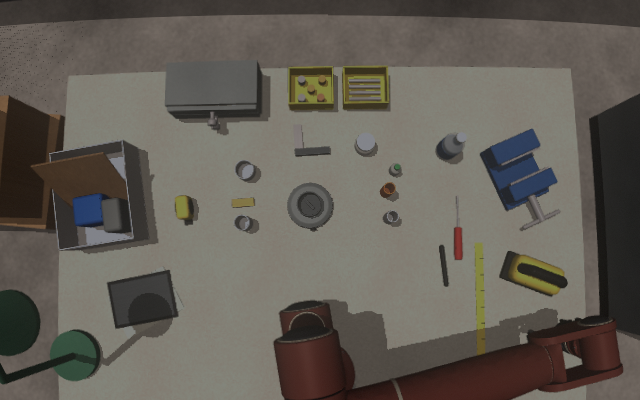

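```bash
python3 - <<'E'
from h import *
p,d=load('top')
for nm,P in dict(L=[.633,.227,.06],M=[.465,.228,.08],S1=[.56,-.21,.1],S2=[.483,-.214,.1],pot=[.521,.027,.06]).items(): print(nm,proj('top',P),proj('scene',P))
u,v=proj('top',[.521,.027,.045])[0].astype(int)
a=p[v-30:v+30,u-40:u+40]; a=cv2.resize(a,None,fx=9,fy=9,interpolation=cv2.INTER_CUBIC); cv2.imwrite('pics/pot0.png',cv2.convertScaleAbs(a[:,:,::-1],alpha=1.5)); print(u,v)
E
```

```text
L [[243.95312914 168.5557131 ]] [[417.2680051  227.53151028]]
M [[242.20043898 223.35648034]] [[401.86126385 171.62757203]]
S1 [[389.94548508 189.03664691]] [[228.38996229 206.08368442]]
S2 [[391.94926448 215.21701987]] [[228.83769815 182.4134658 ]]
pot [[309.79778994 204.4077336 ]] [[327.64898242 197.96747745]]
309 204
```

Scene shows the pot at top (310,205), large can at top (246,171) and middle can at (244,224). There are two small-can candidates. Top (391,217) / scene (230,190) is grey aluminium, and top (388,190) / scene (231,217) is orange. The grey one fits. I'll confirm that in crops and look at the bar.

```bash
python3 - <<'E'
from h import *
p,d=load('top'); s,_=load('scene')
def c(im,u,v,r=20,k=10,a=1.): 
    x=cv2.resize(im[v-r:v+r,u-r:u+r],(390,290) if 0 else (2*r*k,2*r*k),interpolation=cv2.INTER_CUBIC); return cv2.convertScaleAbs(x,alpha=a)
a=np.hstack([c(p,390,203,30,6),c(s,232,200,30,6)]); cv2.imwrite('pics/small.png',a[:,:,::-1])
b=np.hstack([c(p,310,206,15,13,2.5),c(p,246,171,15,13,1.3)]); cv2.imwrite('pics/pot1.png',b[:,:,::-1])
np.set_printoptions(linewidth=220)
print((d[194:217,297:322]*1000).astype(int))
E
```

```text
[[1495 1499 1500 1499 1461 1465 1467 1480 1494 1501 1488 1493 1493 1491 1492 1487 1496 1488 1465 1463 1464 1498 1501 1499 1499]
 [1499 1497 1498 1459 1461 1473 1490 1496 1489 1489 1496 1491 1495 1497 1491 1492 1491 1491 1489 1470 1466 1462 1496 1499 1501]
 [1496 1491 1459 1462 1478 1493 1494 1488 1494 1491 1492 1497 1490 1492 1494 1491 1494 1494 1496 1490 1471 1454 1457 1494 1496]
 [1502 1493 1463 1469 1492 1494 1498 1494 1485 1491 1494 1496 1494 1496 1494 1499 1492 1491 1490 1489 1492 1471 1456 1489 1490]
 [1496 1458 1458 1494 1491 1492 1490 1486 1490 1495 1490 1496 1497 1492 1487 1495 1489 1490 1490 1492 1483 1488 1464 1465 1499]
 [1464 1464 1480 1493    0 1489 1490 1488 1489 1489 1491 1486 1490 1492 1489 1491 1489 1489 1486 1488 1488 1489 1477 1460 1497]
 [1462 1461 1490 1495 1493 1488 1495 1493 1482 1489 1497 1488 1487 1490 1489 1488 1489 1491 1487 1486 1485 1495 1491 1455 1501]
 [1453 1466 1490 1485 1496 1490 1491 1495 1486 1487 1482 1494 1491 1495 1491 1494 1491 1484 1495 1485 1488 1493 1486 1459 1457]
 [1467 1476 1491 1491 1492 1490 1489 1486 1482 1487 1482 1483 1489 1492 1488
[... 1144 characters left out ...]
492 1485 1483 1484 1481 1489 1486 1484 1459 1469 1489 1486]
 [1500 1490 1490 1460 1458 1490 1484 1487 1486 1490 1488 1483 1488 1478 1484 1487 1495 1488 1488 1486 1457 1457 1495 1489 1492]
 [1496 1492 1492 1493 1461 1457 1486 1488 1488 1492 1488 1485 1483 1485 1480 1483 1492 1488 1457 1454 1463 1484 1489 1493 1486]
 [1494 1495 1489 1492 1495 1460 1457 1454 1480 1488 1484 1486 1486 1487 1486 1489 1454 1458 1456 1457 1490 1489 1491 1490 1487]
 [1493 1491 1487 1494 1491 1492 1484 1460 1456 1458 1458 1457 1461 1453 1450 1454 1459 1461 1476 1481 1492 1482 1493 1491 1497]
 [1498 1489 1488 1494 1487 1494 1491 1487 1491 1473 1461 1455 1451 1460 1463 1478 1487 1491 1487 1492 1490 1493 1488 1494 1487]]
```

View pics/small.png

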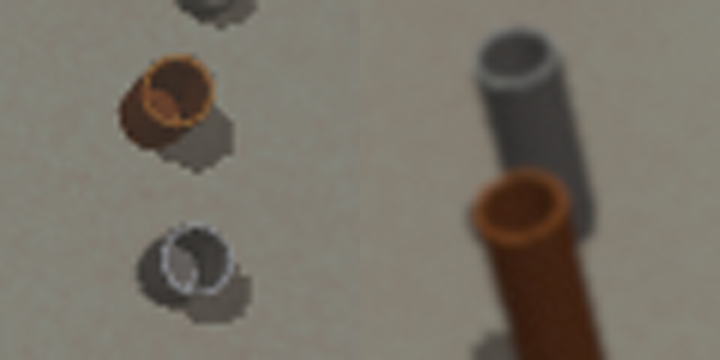

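View pics/pot1.png

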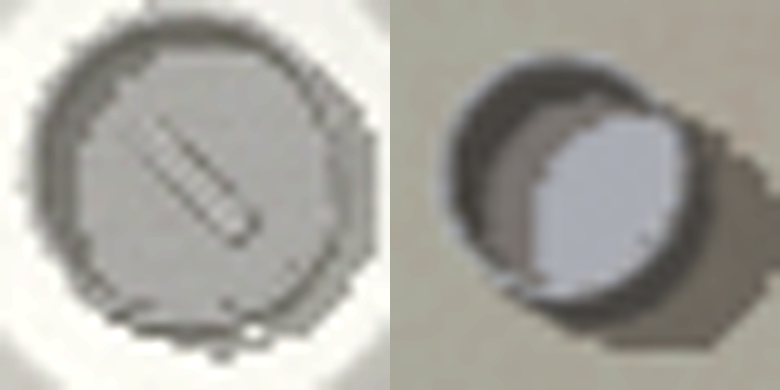

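Grey (aluminium) small can is confirmed at top (391,217). The pot crop shows the drive bar running upper-left to lower-right. Next I'll measure the bar angle, the rims and any visible foot slots.

```bash
cat > fit.py <<'E'
from h import *
from scipy.optimize import minimize
from scipy.ndimage import map_coordinates,gaussian_filter
def fit(name,x0,r,z,p=None,rng=.010):
    if p is None: p,_=load(name)
    g=cv2.cvtColor(p,cv2.COLOR_RGB2GRAY).astype(float); g=gaussian_filter(g,.7)
    gx=cv2.Sobel(g,cv2.CV_64F,1,0)/8;gy=cv2.Sobel(g,cv2.CV_64F,0,1)/8; m=np.minimum(np.hypot(gx,gy),15)
    a=np.linspace(0,2*np.pi,120,endpoint=False)
    def f(q):
        s=0
        for rr in (r if isinstance(r,(list,tuple)) else [r]):
            P=np.c_[q[0]+rr*np.cos(a),q[1]+rr*np.sin(a),0*a+z]; u=proj(name,P)
            s+=map_coordinates(m,[u[:,1],u[:,0]],order=1).mean()
        return -s
    best=min(((f((x0[0]+i,x0[1]+j)),x0[0]+i,x0[1]+j) for i in np.arange(-rng,rng+1e-6,.002) for j in np.arange(-rng,rng+1e-6,.002)))
    o=minimize(f,best[1:],method='Nelder-Mead',options=dict(initial_simplex=[best[1:],(best[1]+.0015,best[2]),(best[1],best[2]+.0015)],xatol=1e-4))
    return np.round(o.x,4),round(-o.fun,2)
E
python3 - <<'E'
from fit import *
for nm,x0,r,z in [('L',(.632,.227),(.030,.027),.062),('M',(.466,.228),(.024,.021),.083),('S',(.484,-.214),(.018,.015),.110),('pot',(.521,.027),(.038,.034),.070)]:
    print(nm,*[fit(c,x0,r,z) for c in('top','scene')],'outer',*[fit(c,x0,r[0],z) for c in('top','scene')])
a=at_z('top',295+150/13-.5,191+125/13-.5,.046);b=at_z('top',295+245/13-.5,191+235/13-.5,.046)
print('bar',a,b,np.linalg.norm(a-b),np.degrees(np.arctan2(*(a-b)[1::-1])))
from scipy.spatial.transform import Rotation as R
s=state();w,x,y,z=s['tool_rot'];print(R.from_quat([x,y,z,w]).as_matrix().round(4))
s,_=load('scene');x=cv2.resize(s[210:255,395:440],None,fx=13,fy=13,interpolation=cv2.INTER_CUBIC);cv2.imwrite('pics/lfeet.png',cv2.convertScaleAbs(x,alpha=1.6)[:,:,::-1])
for n in ['square','jar','glue','brass','driver','marker','water','tape']:
    print(n,[(np.round(q['at'],3).tolist(),round(q['score'],2)) for q in nets.landmark_of('top',n)][:1])
E
```

```text
L (array([0.6306, 0.2269]), np.float64(27.59)) (array([0.6325, 0.2239]), np.float64(26.8)) outer (array([0.6306, 0.2268]), np.float64(13.41)) (array([0.6325, 0.2239]), np.float64(13.28))
M (array([0.4682, 0.2289]), np.float64(27.33)) (array([0.4713, 0.226 ]), np.float64(25.39)) outer (array([0.4684, 0.2291]), np.float64(13.58)) (array([0.471 , 0.2265]), np.float64(12.98))
S (array([ 0.4806, -0.2112]), np.float64(25.0)) (array([ 0.4841, -0.2152]), np.float64(24.54)) outer (array([ 0.4798, -0.213 ]), np.float64(11.98)) (array([ 0.4836, -0.2151]), np.float64(12.38))Traceback (most recent call last):
  File "<stdin>", line 3, in <module>
  File "fit.py", line 15, in fit
    best=min(((f((x0[0]+i,x0[1]+j)),x0[0]+i,x0[1]+j) for i in np.arange(-rng,rng+1e-6,.002) for j in np.arange(-rng,rng+1e-6,.002)))
  File "fit.py", line 15, in <genexpr>
    best=min(((f((x0[0]+i,x0[1]+j)),x0[0]+i,x0[1]+j) for i in np.arange(-rng,rng+1e-6,.002) for j in np.arange(-rng,rng+1e-6,.002)))
               ~^^^^^^^^^^^^^^^^^^^
  File "fit.py", line 12, in f
    P=np.c_[q[0]+rr*np.cos(a),q[1]+rr*np.sin(a),0*a+z]; u=proj(name,P)
                                                          ~~~~^^^^^^^^
  File "h.py", line 25, in proj
    K,k1,R,t=cal(name)
             ~~~^^^^^^
  File "h.py", line 14, in cal
    c=cams.camera_info(name); K=np.array(c['K']);R=cv2.Rodrigues(np.array(c['rvec'],float))[0]
ValueError: time passes only in moves, steps and waits
```

```bash
sed -i 's/^def cal(name):/import functools\n@functools.lru_cache(None)\ndef cal(name):/' h.py
python3 - <<'E'
from fit import *
for nm,x0,r,z in [('pot',(.521,.027),(.038,.034),.070),('base',(.521,.027),.070,.035)]:
    print(nm,*[fit(c,x0,r,z) for c in('top','scene')])
a=at_z('top',295+150/13-.5,191+125/13-.5,.046);b=at_z('top',295+245/13-.5,191+235/13-.5,.046)
print('bar',a,b,np.linalg.norm(a-b),np.degrees(np.arctan2(*(a-b)[1::-1])))
from scipy.spatial.transform import Rotation as R
s=state();w,x,y,z=s['tool_rot'];print(s['time'],R.from_quat([x,y,z,w]).as_matrix().round(4))
s,_=load('scene');x=cv2.resize(s[210:255,395:440],None,fx=13,fy=13,interpolation=cv2.INTER_CUBIC);cv2.imwrite('pics/lfeet.png',cv2.convertScaleAbs(x,alpha=1.6)[:,:,::-1])
E
```

```text
pot (array([0.5161, 0.0213]), np.float64(19.0)) (array([0.5243, 0.0265]), np.float64(22.64))
base (array([0.5203, 0.0278]), np.float64(13.86)) (array([0.5294, 0.0258]), np.float64(12.06))
bar [0.53544747 0.03881205 0.046     ] [0.50938954 0.01681978 0.046     ] 0.03409802662168284 40.16355865664159
0.6 [[-0.      0.9625  0.2713]
 [ 0.      0.2713 -0.9625]
 [-1.     -0.     -0.    ]]
```

```bash
ls pics
```

```text
lfeet.png
pot0.png
pot1.png
s0.png
small.png
t0.png
```

View pics/lfeet.png

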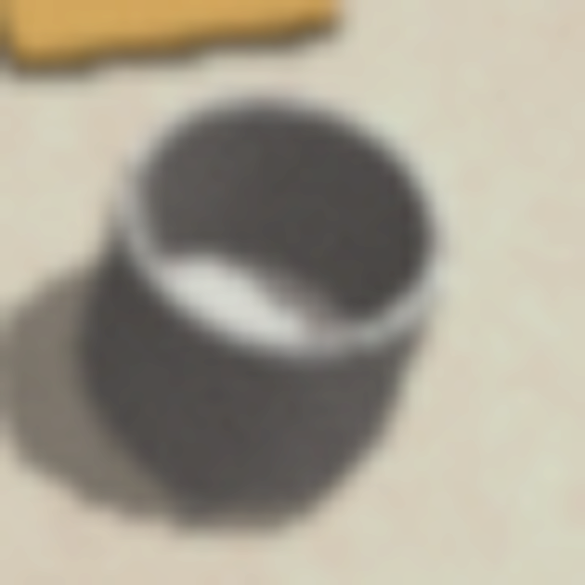

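```bash
python3 - <<'E'
from fit import *
# overlays of pot rim at candidate centers
ims=[]
for c in('top','scene'):
    p,_=load(c); u0,v0=proj(c,[.521,.027,.06])[0].astype(int)
    im=cv2.resize(p[v0-20:v0+20,u0-25:u0+25],None,fx=8,fy=8,interpolation=cv2.INTER_CUBIC); im=cv2.convertScaleAbs(im,alpha=1.8)
    ctr=(.5205,.0275) if c=='top' else (.5243,.0262)
    a=np.linspace(0,2*np.pi,90)
    for r,z,col in((.038,.07,(255,0,0)),(.034,.07,(255,255,0)),(.034,.04,(0,255,0))):
        q=(proj(c,np.c_[ctr[0]+r*np.cos(a),ctr[1]+r*np.sin(a),0*a+z])-[u0-25,v0-20]+.5)*8-.5
        cv2.polylines(im,[np.int32(q.round())],True,col,1)
    ims.append(im)
cv2.imwrite('pics/potfit.png',np.hstack(ims)[:,:,::-1])
for c,(x,y) in (('top',(.5205,.0275)),('scene',(.5243,.0265))):
    for r in(.034,.038): print(c,r,fit(c,(x,y),r,.07,rng=.004))
E
```

```text
top 0.034 (array([0.5258, 0.0311]), np.float64(8.87))
top 0.038 (array([0.52  , 0.0257]), np.float64(12.61))
scene 0.034 (array([0.5252, 0.0262]), np.float64(11.09))
scene 0.038 (array([0.5223, 0.027 ]), np.float64(11.87))
```

View pics/potfit.png

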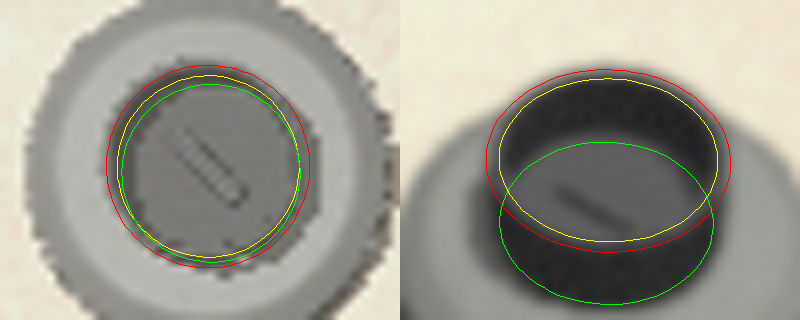

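Bar angle is about 40° from world x. The scene fit gives the pot at (0.524,0.026) and the top fit (0.521,0.0275). The two cameras differ by a steady ~3 mm, so I use the mean: pot (.523,.027), L (.6315,.2255), M (.470,.2275), S (.482,-.2135). Moving to the large can.

Emit:
play_rows(motion=[[-1, [0.12, 0.2, 0.02], 0], [-1, [0.12, 0.2, 0.02], 0], [-1, [0.12, 0.2, 0.02], 0], [-1, [0.12, 0.2, 0.02], 0], [-1, [0.12, 0.2, 0.02], 0]])

```text
time: 1.1
tool_pos: [0.2907, -0.3992, 0.2518]
tool_rot: [0.564, 0.427, 0.564, -0.426]
contact_force: [0.6, -0.5, -0.0]
gripper_width: 0.998
```

Emit:
play_rows(motion=[[-1, [0.12, 0.2, 0], 0], [-1, [0.12, 0.2, 0], 0], [-1, [0.12, 0.2, 0], 0], [-1, [0.12, 0.2, 0], 0], [-1, [0.12, 0.2, 0], 0]])

```text
time: 1.6
tool_pos: [0.4106, -0.1989, 0.2517]
tool_rot: [0.565, 0.426, 0.564, -0.426]
contact_force: [0.6, -0.1, 0.3]
gripper_width: 1.003
```

Emit:
play_rows(motion=[[-1, [0.12, 0.2, 0], 0], [-1, [0.12, 0.2, 0], 0], [-1, [0.12, 0.2, 0], 0], [-1, [0.12, 0.2, 0], 0], [-1, [0.12, 0.2, 0], 0]])

```text
time: 2.1
tool_pos: [0.5306, 0.0014, 0.2515]
tool_rot: [0.564, 0.426, 0.564, -0.426]
contact_force: [0.4, -0.5, -0.2]
gripper_width: 1.0
```

Emit:
play_rows(motion=[[-1, [0.102, 0.227, -0.02], 0], [-1, [0.102, 0.227, -0.02], 0], [-1, [0.102, 0.227, -0.02], 0], [-1, [0.102, 0.227, -0.02], 0], [-1, [0.102, 0.227, -0.02], 0]])

```text
time: 2.6
tool_pos: [0.6322, 0.2276, 0.2312]
tool_rot: [0.564, 0.427, 0.564, -0.427]
contact_force: [0.3, -1.4, -0.0]
gripper_width: 0.999
```

```bash
python3 - <<'E'
from h import *
s=state(); print(s['time'],s['joint_pos'].round(3),s['tool_pos'],s['contact_force'])
save('scene','s1.png',(330,100,500,260),4)
E
```

```text
2.6 [ 0.235  0.161  1.496 -0.     1.484  1.531] [0.63218582 0.22759434 0.23122151] [ 0.3349627  -1.41888791 -0.02166925]
```

View pics/s1.png

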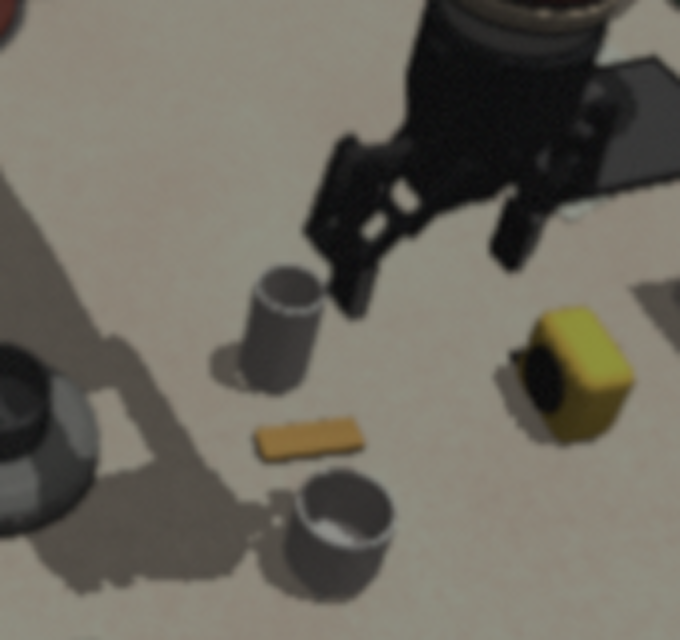

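Emit:
play_rows(motion=[[-1, [0, -0.002, -0.05], 0], [-1, [0, -0.002, -0.1], 0], [-1, [0, -0.002, -0.14], 0], [-1, [0, -0.002, -0.175], 0], [-1, [0, -0.002, -0.2], 0]])

```text
time: 3.15
tool_pos: [0.6298, 0.223, 0.0278]
tool_rot: [0.563, 0.426, 0.565, -0.428]
contact_force: [0.8, -0.3, -0.4]
gripper_width: 1.002
```

Emit:
play_rows(motion=[[1, [0, 0, 0], 0], [1, [0, 0, 0], 0], [1, [0, 0, 0], 0], [1, [0, 0, 0], 0], [1, [0, 0, 0], 0]])

```text
time: 3.65
tool_pos: [0.6325, 0.2236, 0.0329]
tool_rot: [0.564, 0.427, 0.563, -0.426]
contact_force: [0.0, 0.5, -1.5]
gripper_width: 0.672
```

Emit:
play_rows(motion=[[1, [0, 0, 0], 0], [1, [0, 0, 0], 0], [1, [0, 0, 0], 0]])

```text
time: 3.95
tool_pos: [0.632, 0.2236, 0.0321]
tool_rot: [0.564, 0.427, 0.564, -0.427]
contact_force: [-1.3, 0.0, 2.1]
gripper_width: 0.675
```

Emit:
play_rows(motion=[[1, [0, 0, 0.03], 0], [1, [0, 0, 0.07], 0], [1, [0, 0, 0.115], 0], [1, [0, 0, 0.115], 0], [1, [0, 0, 0.115], 0]])

```text
time: 4.45
tool_pos: [0.6325, 0.2237, 0.1482]
tool_rot: [0.565, 0.428, 0.563, -0.426]
contact_force: [-0.4, 1.0, -1.8]
gripper_width: 0.669
```

Emit:
play_rows(motion=[[1, [-0.055, -0.098, 0], 0], [1, [-0.109, -0.196, 0], 0], [1, [-0.109, -0.196, 0], 0], [1, [-0.109, -0.196, 0], 0], [1, [-0.109, -0.196, 0], 0]])

```text
time: 4.95
tool_pos: [0.5189, 0.0252, 0.1429]
tool_rot: [0.562, 0.426, 0.565, -0.429]
contact_force: [-0.6, 0.6, -2.8]
gripper_width: 0.676
```

```bash
python3 - <<'E'
from fit import *
s=state(); print(s['time'],s['joint_pos'].round(3),s['tool_pos'],s['contact_force'],s['gripper_width'])
p,d=save('scene','s2.png',(260,100,400,240),5)
p,d=save('top','t2.png',(250,150,370,260),5)
E
```

```text
4.95 [-9.400e-02 -1.260e-01  1.938e+00 -1.000e-03  1.336e+00  1.204e+00] [0.5188845  0.02515467 0.1429214 ] [-0.61999595  0.62820755 -2.77098169] 0.6756159468534376
```

View pics/s2.png

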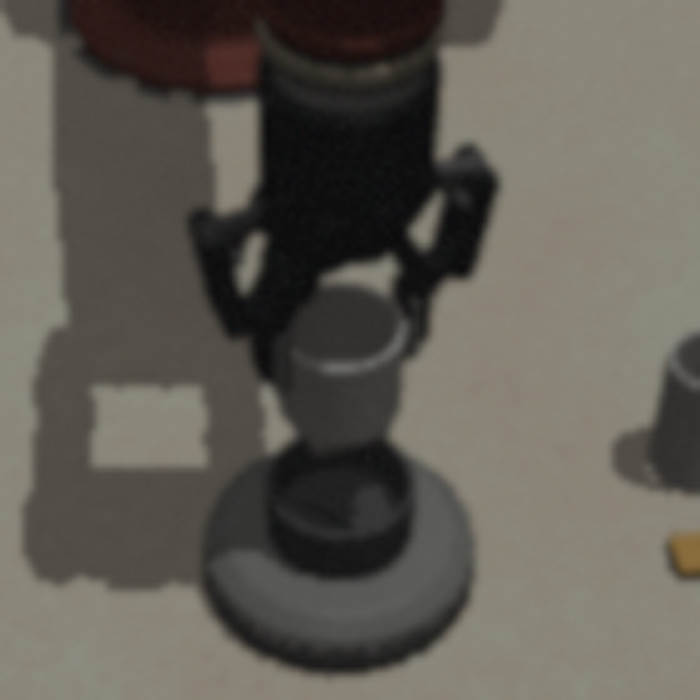

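View pics/t2.png

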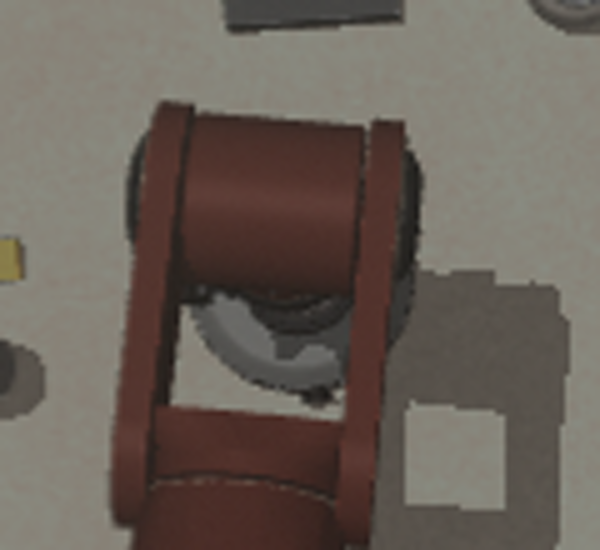

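Emit:
play_rows(motion=[[1, [0, 0, 0], 0], [1, [0, 0, 0], 0], [1, [0, 0, 0], 0]])

```text
time: 5.35
tool_pos: [0.5227, 0.0284, 0.1457]
tool_rot: [0.564, 0.426, 0.564, -0.427]
contact_force: [-0.0, 0.3, -1.3]
gripper_width: 0.671
```

```bash
python3 - <<'E'
from fit import *
s=state(); print(s['time'],s['tool_pos'],s['contact_force'])
p,d=save('scene','s3.png',(260,100,400,240),5)
z=s['tool_pos'][2]+.030
for zz in(z-.004,z,z+.004): print(zz,fit('scene',s['tool_pos'][:2],(.030,.027),zz), fit('scene',s['tool_pos'][:2],.027,zz))
E
```

```text
5.35 [0.52274639 0.02840431 0.14573915] [-0.00420568  0.34611374 -1.25734262]
0.17173914957441747 (array([0.5189, 0.0415]), np.float64(19.64)) (array([0.5157, 0.0328]), np.float64(10.4))
0.17573914957441747 (array([0.5234, 0.0405]), np.float64(19.73)) (array([0.5201, 0.0326]), np.float64(10.3))
0.17973914957441747 (array([0.5277, 0.0393]), np.float64(19.84)) (array([0.5243, 0.032 ]), np.float64(10.17))
```

```bash
python3 - <<'E'
from fit import *
p,_=load('scene'); k=8;x0,y0=300,150
im=cv2.convertScaleAbs(cv2.resize(p[y0:y0+70,x0:x0+60],None,fx=k,fy=k,interpolation=cv2.INTER_CUBIC),alpha=1.8)
a=np.linspace(0,2*np.pi,90)
def circ(c,r,z,col):
    q=(proj('scene',np.c_[c[0]+r*np.cos(a),c[1]+r*np.sin(a),0*a+z])-[x0,y0]+.5)*k-.5
    cv2.polylines(im,[np.int32(q.round())],True,col,1)
circ((.5243,.0265),.034,.07,(255,255,0))
circ((.5243,.0265),.030,.1767,(255,0,0));circ((.5243,.0265),.027,.1767,(255,0,0));circ((.5243,.0265),.030,.1147,(0,255,0))
cv2.imwrite('pics/held.png',im[:,:,::-1])
E
```

```text
(no output)
```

View pics/held.png

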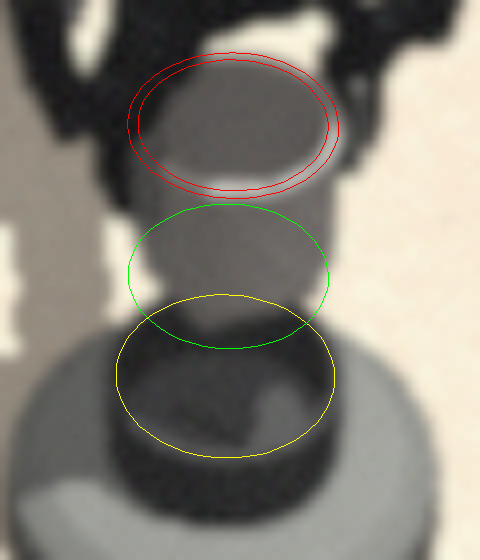

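Can is held upright about 1–2 mm to +y of the pot axis (rim right edge x≈338 against the predicted 338, body centre about 9 px right). I'll correct y and lower it gently while watching the force.

Emit:
play_rows(motion=[[1, [0, -0.0015, -0.015], 0], [1, [0, -0.0015, -0.03], 0], [1, [0, -0.0015, -0.04], 0], [1, [0, -0.0015, -0.045], 0], [1, [0, -0.0015, -0.05], 0]])

```text
time: 5.9
tool_pos: [0.5222, 0.026, 0.0952]
tool_rot: [0.563, 0.427, 0.564, -0.427]
contact_force: [0.6, -0.9, -1.8]
gripper_width: 0.671
```

Emit:
play_rows(motion=[[1, [0, 0, -0.003], 0], [1, [0, 0, -0.006], 0], [1, [0, 0, -0.009], 0], [1, [0, 0, -0.012], 0], [1, [0, 0, -0.012], 0]])

```text
time: 6.4
tool_pos: [0.5223, 0.026, 0.0839]
tool_rot: [0.564, 0.427, 0.564, -0.427]
contact_force: [0.2, -0.8, -1.2]
gripper_width: 0.674
```

Emit:
play_rows(motion=[[1, [0, 0, -0.002], 0], [1, [0, 0, -0.004], 0], [1, [0, 0, -0.005], 0], [1, [0, 0, -0.005], 0]])

```text
time: 6.8
tool_pos: [0.5224, 0.026, 0.0791]
tool_rot: [0.564, 0.427, 0.564, -0.427]
contact_force: [-0.2, -0.2, -1.5]
gripper_width: 0.671
```

Emit:
play_rows(motion=[[1, [0, 0, -0.001], 0], [1, [0, 0, -0.002], 0], [1, [0, 0, -0.002], 0], [1, [0, 0, -0.002], 0]])

```text
time: 7.2
tool_pos: [0.5228, 0.026, 0.0779]
tool_rot: [0.564, 0.427, 0.564, -0.427]
contact_force: [-1.3, 0.4, 3.0]
gripper_width: 0.672
```

Contact at z≈0.078 with Fz=3 N: standing on the bar. Pressing slightly, then turning.

Emit:
play_rows(motion=[[1, [0, 0, -0.001], 0], [1, [0, 0, -0.001], 0.04], [1, [0, 0, -0.001], 0.08], [1, [0, 0, -0.001], 0.12], [1, [0, 0, -0.001], 0.16]])

```text
time: 7.7
tool_pos: [0.5238, 0.0258, 0.0778]
tool_rot: [0.597, 0.38, 0.595, -0.379]
contact_force: [-0.7, 0.2, 5.2]
gripper_width: 0.669
```

Emit:
play_rows(motion=[[1, [0, 0, 0], 0.04], [1, [0, 0, 0], 0.08], [1, [0, 0, 0], 0.12], [1, [0, 0, 0], 0.16], [1, [0, 0, 0], 0.2]])

```text
time: 8.2
tool_pos: [0.5245, 0.0257, 0.0777]
tool_rot: [0.633, 0.319, 0.63, -0.318]
contact_force: [1.9, -0.7, 2.3]
gripper_width: 0.669
```

Emit:
play_rows(motion=[[1, [0, 0, -0.001], 0.04], [1, [0, 0, -0.001], 0.08], [1, [0, 0, -0.001], 0.12], [1, [0, 0, -0.001], 0.16], [1, [0, 0, -0.001], 0.2]])

```text
time: 8.7
tool_pos: [0.5249, 0.026, 0.0776]
tool_rot: [0.662, 0.255, 0.658, -0.253]
contact_force: [1.7, 1.6, 6.2]
gripper_width: 0.675
```

Emit:
play_rows(motion=[[1, [0, 0, 0], 0.04], [1, [0, 0, 0], 0.08], [1, [0, 0, 0], 0.12], [1, [0, 0, 0], 0.16], [1, [0, 0, 0], 0.2]])

```text
time: 9.2
tool_pos: [0.5245, 0.0267, 0.0777]
tool_rot: [0.683, 0.188, 0.681, -0.186]
contact_force: [-0.6, 4.1, 8.2]
gripper_width: 0.673
```

Emit:
play_rows(motion=[[1, [0, 0, 0], 0.04], [1, [0, 0, 0], 0.08], [1, [0, 0, 0], 0.12], [1, [0, 0, 0], 0.16], [1, [0, 0, 0], 0.2]])

```text
time: 9.7
tool_pos: [0.5247, 0.0265, 0.0777]
tool_rot: [0.699, 0.118, 0.696, -0.117]
contact_force: [-0.9, 1.3, 8.4]
gripper_width: 0.676
```

Emit:
play_rows(motion=[[1, [0, 0, 0], 0.04], [1, [0, 0, 0], 0.08], [1, [0, 0, 0], 0.12], [1, [0, 0, 0], 0.16], [1, [0, 0, 0], 0.2]])

```text
time: 10.2
tool_pos: [0.5248, 0.0263, 0.0778]
tool_rot: [0.707, 0.048, 0.704, -0.047]
contact_force: [-0.8, 1.5, 7.3]
gripper_width: 0.671
```

```bash
python3 - <<'E'
from fit import *
s=state(); print(s['time'],s['tool_pos'],s['contact_force'],s['ft_torque'],s['joint_pos'].round(2))
p,d=save('scene','s4.png',(290,140,370,240),6)
E
```

```text
10.2 [0.52482105 0.02626288 0.07780418] [-0.7702379   1.47805791  7.29470709] [ 0.29832243  0.13888885 -0.06564844] [-0.09 -0.04  1.98  0.    1.2   0.04]
```

View pics/s4.png

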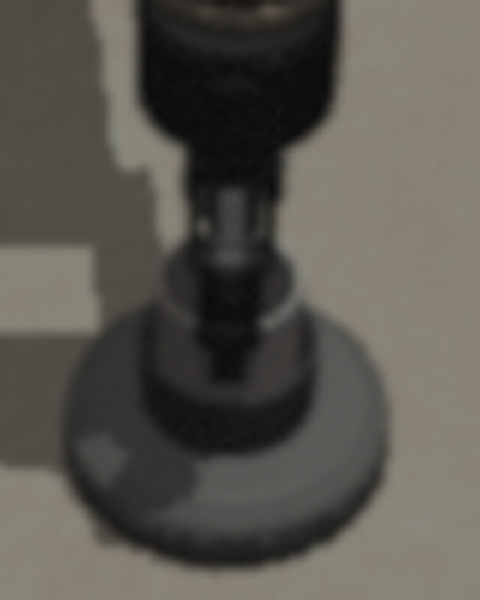

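Emit:
play_rows(motion=[[1, [0, 0, 0], 0.04], [1, [0, 0, 0], 0.08], [1, [0, 0, 0], 0.12], [1, [0, 0, 0], 0.16], [1, [0, 0, 0], 0.2]])

```text
time: 10.75
tool_pos: [0.5248, 0.0261, 0.0778]
tool_rot: [0.709, -0.023, 0.705, 0.023]
contact_force: [-0.9, 2.2, 7.6]
gripper_width: 0.679
```

Emit:
play_rows(motion=[[1, [0, 0, 0], 0.04], [1, [0, 0, 0], 0.08], [1, [0, 0, 0], 0.12], [1, [0, 0, 0], 0.16], [1, [0, 0, 0], 0.2]])

```text
time: 11.25
tool_pos: [0.525, 0.0261, 0.0778]
tool_rot: [0.703, -0.094, 0.699, 0.093]
contact_force: [1.2, 1.0, 6.2]
gripper_width: 0.674
```

Emit:
play_rows(motion=[[1, [0, 0, 0], 0.04], [1, [0, 0, 0], 0.08], [1, [0, 0, 0], 0.12], [1, [0, 0, 0], 0.12], [1, [0, 0, 0], 0.12]])

```text
time: 11.75
tool_pos: [0.5249, 0.0259, 0.0778]
tool_rot: [0.696, -0.135, 0.692, 0.135]
contact_force: [-1.0, -0.1, 8.4]
gripper_width: 0.669
```

```bash
python3 - <<'E'
from fit import *
s=state(); print(s['time'],s['tool_pos'],s['contact_force'])
p,d=save('scene','s5.png'); t,_=save('top','t5.png',(250,150,370,260),5)
k=8;x0,y0=295,155
im=cv2.convertScaleAbs(cv2.resize(p[y0:y0+70,x0:x0+70],None,fx=k,fy=k,interpolation=cv2.INTER_CUBIC),alpha=2)
im0=im.copy()
a=np.linspace(0,2*np.pi,90)
def circ(c,r,z,col):
    q=(proj('scene',np.c_[c[0]+r*np.cos(a),c[1]+r*np.sin(a),0*a+z])-[x0,y0]+.5)*k-.5
    cv2.polylines(im,[np.int32(q.round())],True,col,1)
c=(.5243,.0265)
circ(c,.034,.07,(255,255,0));circ(c,.038,.07,(255,255,0))
circ(c,.030,.108,(255,0,0));circ(c,.027,.108,(255,0,0))
cv2.imwrite('pics/held2.png',np.hstack([im0[:, 80:480],im[:,80:480]])[:,:,::-1])
E
```

```text
11.75 [0.52486073 0.02594873 0.07779267] [-1.04481717 -0.089323    8.42682745]
```

View pics/held2.png

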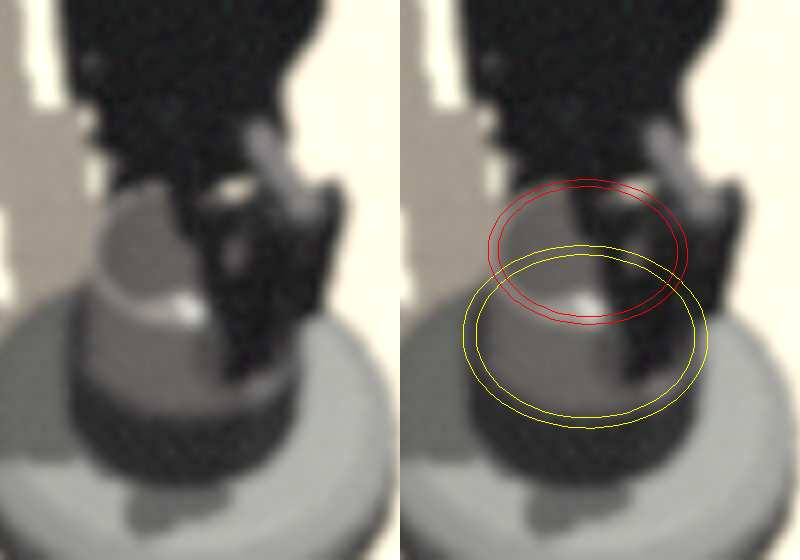

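View pics/t5.png

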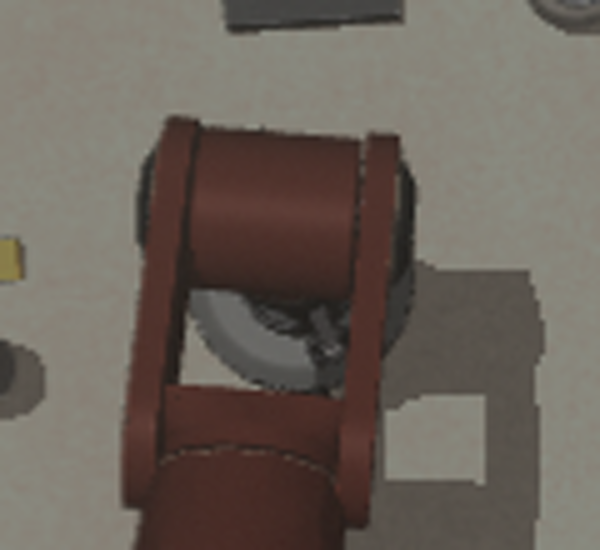

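After about 96° of turning the can has not dropped, so it is probably off laterally (the slot has only 1.5 mm of play). I'll lift it slightly off the bar and feel for the pot wall on both sides, across the bar, to centre it.

Emit:
play_rows(motion=[[1, [0, 0, 0.0045], 0], [1, [0, 0, 0.0045], 0], [1, [0, 0, 0.0045], 0], [1, [0, 0, 0.0045], 0]])

```text
time: 12.25
tool_pos: [0.522, 0.026, 0.079]
tool_rot: [0.694, -0.135, 0.695, 0.135]
contact_force: [-0.2, 1.4, -1.4]
gripper_width: 0.674
```

Emit:
play_rows(motion=[[1, [-0.00065, 0.00075, 0], 0], [1, [-0.0013, 0.0015, 0], 0], [1, [-0.0016, 0.0019, 0], 0], [1, [-0.0016, 0.0019, 0], 0], [1, [-0.0016, 0.0019, 0], 0]])

```text
time: 12.75
tool_pos: [0.521, 0.0279, 0.0798]
tool_rot: [0.694, -0.135, 0.694, 0.135]
contact_force: [0.7, -0.7, -0.8]
gripper_width: 0.67
```

Emit:
play_rows(motion=[[1, [-0.0006, 0.0008, 0], 0], [1, [-0.0013, 0.0015, 0], 0], [1, [-0.0013, 0.0015, 0], 0], [1, [-0.0013, 0.0015, 0], 0]])

```text
time: 13.15
tool_pos: [0.5196, 0.0294, 0.0798]
tool_rot: [0.694, -0.135, 0.694, 0.135]
contact_force: [0.2, -0.4, -1.1]
gripper_width: 0.672
```

Emit:
play_rows(motion=[[1, [-0.0006, 0.0008, 0], 0], [1, [-0.0006, 0.0008, 0], 0], [1, [-0.0006, 0.0008, 0], 0]])

```text
time: 13.45
tool_pos: [0.5195, 0.0298, 0.08]
tool_rot: [0.694, -0.135, 0.694, 0.135]
contact_force: [2.7, -2.8, -1.9]
gripper_width: 0.67
```

Emit:
play_rows(motion=[[1, [-0.0006, 0.0008, 0], 0], [1, [-0.0006, 0.0008, 0], 0], [1, [-0.0006, 0.0008, 0], 0]])

```text
time: 13.75
tool_pos: [0.5194, 0.0301, 0.0801]
tool_rot: [0.695, -0.136, 0.693, 0.134]
contact_force: [2.4, -5.0, -3.3]
gripper_width: 0.67
```

Emit:
play_rows(motion=[[1, [-0.0006, 0.0008, 0], 0], [1, [-0.0006, 0.0008, 0], 0], [1, [-0.0006, 0.0008, 0], 0]])

```text
time: 14.05
tool_pos: [0.5193, 0.0303, 0.0803]
tool_rot: [0.695, -0.137, 0.693, 0.134]
contact_force: [5.8, -6.2, -4.6]
gripper_width: 0.669
```

Emit:
play_rows(motion=[[1, [0.003, -0.0036, 0], 0], [1, [0.005, -0.006, 0], 0], [1, [0.006, -0.0074, 0], 0], [1, [0.006, -0.0074, 0], 0], [1, [0.006, -0.0074, 0], 0]])

```text
time: 14.55
tool_pos: [0.5237, 0.0246, 0.0797]
tool_rot: [0.694, -0.135, 0.694, 0.135]
contact_force: [0.6, -0.4, -2.5]
gripper_width: 0.669
```

Emit:
play_rows(motion=[[1, [0.0006, -0.0008, 0], 0], [1, [0.0006, -0.0008, 0], 0], [1, [0.0006, -0.0008, 0], 0]])

```text
time: 14.85
tool_pos: [0.5241, 0.024, 0.0797]
tool_rot: [0.694, -0.135, 0.694, 0.135]
contact_force: [-2.3, 1.8, -1.1]
gripper_width: 0.673
```

Emit:
play_rows(motion=[[1, [0.0006, -0.0008, 0], 0], [1, [0.0006, -0.0008, 0], 0], [1, [0.0006, -0.0008, 0], 0]])

```text
time: 15.15
tool_pos: [0.5242, 0.0239, 0.0797]
tool_rot: [0.693, -0.134, 0.695, 0.136]
contact_force: [-5.0, 4.8, 2.5]
gripper_width: 0.671
```

Emit:
play_rows(motion=[[1, [0.0006, -0.0008, 0], 0], [1, [0.0006, -0.0008, 0], 0], [1, [0.0006, -0.0008, 0], 0]])

```text
time: 15.45
tool_pos: [0.5242, 0.0238, 0.0798]
tool_rot: [0.693, -0.133, 0.695, 0.137]
contact_force: [-6.8, 7.7, 4.1]
gripper_width: 0.675
```

Emit:
play_rows(motion=[[1, [-0.0038, 0.0049, 0], 0], [1, [-0.0038, 0.0049, 0], 0], [1, [-0.0038, 0.0049, -0.003], 0], [1, [-0.0038, 0.0049, -0.0045], 0], [1, [-0.0038, 0.0049, -0.0045], 0]])

```text
time: 15.95
tool_pos: [0.5228, 0.0265, 0.0777]
tool_rot: [0.694, -0.135, 0.694, 0.135]
contact_force: [-6.7, 0.4, 10.6]
gripper_width: 0.673
```

Emit:
play_rows(motion=[[1, [0, 0, 0], -0.04], [1, [0, 0, 0], -0.08], [1, [0, 0, 0], -0.12], [1, [0, 0, 0], -0.16], [1, [0, 0, 0], -0.2]])

```text
time: 16.45
tool_pos: [0.524, 0.0262, 0.0778]
tool_rot: [0.706, -0.065, 0.703, 0.064]
contact_force: [-1.0, 0.4, 7.7]
gripper_width: 0.676
```

Emit:
play_rows(motion=[[1, [0, 0, 0], -0.04], [1, [0, 0, 0], -0.08], [1, [0, 0, 0], -0.12], [1, [0, 0, 0], -0.16], [1, [0, 0, 0], -0.2]])

```text
time: 16.95
tool_pos: [0.5243, 0.0261, 0.0778]
tool_rot: [0.709, 0.006, 0.705, -0.007]
contact_force: [-0.0, -1.4, 6.3]
gripper_width: 0.673
```

Emit:
play_rows(motion=[[1, [0, 0, 0], -0.04], [1, [0, 0, 0], -0.08], [1, [0, 0, 0], -0.12], [1, [0, 0, 0], -0.16], [1, [0, 0, 0], -0.2]])

```text
time: 17.45
tool_pos: [0.5244, 0.0259, 0.0778]
tool_rot: [0.705, 0.076, 0.701, -0.077]
contact_force: [0.2, -0.9, 6.0]
gripper_width: 0.675
```

Pressing deflects the tool about +2.5 mm in x (reads .5244, wanted .5218), so I'll compensate for that with an offset and keep turning.

Emit:
play_rows(motion=[[1, [-0.0025, 0.001, 0], -0.04], [1, [-0.0025, 0.001, 0], -0.08], [1, [-0.0025, 0.001, 0], -0.12], [1, [-0.0025, 0.001, 0], -0.16], [1, [-0.0025, 0.001, 0], -0.2]])

```text
time: 17.95
tool_pos: [0.522, 0.0271, 0.0778]
tool_rot: [0.694, 0.147, 0.69, -0.147]
contact_force: [0.2, 0.6, 6.0]
gripper_width: 0.671
```

Emit:
play_rows(motion=[[1, [0, 0, 0], -0.04], [1, [0, 0, 0], -0.08], [1, [0, 0, 0], -0.12], [1, [0, 0, 0], -0.16], [1, [0, 0, 0], -0.2]])

```text
time: 18.45
tool_pos: [0.5216, 0.0275, 0.0775]
tool_rot: [0.675, 0.215, 0.672, -0.215]
contact_force: [-1.0, 1.0, 6.0]
gripper_width: 0.672
```

Emit:
play_rows(motion=[[1, [0, 0, 0], -0.04], [1, [0, 0, 0], -0.08], [1, [0, 0, 0], -0.12], [1, [0, 0, 0], -0.16], [1, [0, 0, 0], -0.2]])

```text
time: 18.95
tool_pos: [0.5214, 0.027, 0.0763]
tool_rot: [0.651, 0.281, 0.647, -0.281]
contact_force: [3.8, -1.5, -1.8]
gripper_width: 0.674
```

Fz has vanished and z is dropping, so the can has found the slot. Lowering gently.

Emit:
play_rows(motion=[[1, [0, 0, -0.001], 0], [1, [0, 0, -0.002], 0], [1, [0, 0, -0.003], 0], [1, [0, 0, -0.003], 0]])

```text
time: 19.35
tool_pos: [0.5212, 0.0268, 0.0733]
tool_rot: [0.651, 0.28, 0.647, -0.28]
contact_force: [4.5, -3.1, -0.4]
gripper_width: 0.674
```

Emit:
play_rows(motion=[[1, [0, 0, -0.001], 0], [1, [0, 0, -0.002], 0], [1, [0, 0, -0.002], 0], [1, [0, 0, -0.002], 0]])

```text
time: 19.75
tool_pos: [0.5212, 0.0268, 0.072]
tool_rot: [0.651, 0.28, 0.647, -0.281]
contact_force: [3.9, -4.5, 5.0]
gripper_width: 0.669
```

Home at z=.072, exactly 6 mm below the on-bar contact height. Releasing.

Emit:
play_rows(motion=[[-1, [0, 0, 0.002], 0], [-1, [0, 0, 0.002], 0], [-1, [0, 0, 0.002], 0], [-1, [0, 0, 0.002], 0], [-1, [0, 0, 0.002], 0]])

```text
time: 20.25
tool_pos: [0.5189, 0.0281, 0.0718]
tool_rot: [0.649, 0.28, 0.65, -0.281]
contact_force: [-0.2, -0.3, 0.4]
gripper_width: 0.999
```

Emit:
play_rows(motion=[[-1, [0, 0, 0.03], 0], [-1, [0, 0, 0.07], 0], [-1, [0, 0, 0.12], 0], [-1, [0, 0, 0.12], 0]])

```text
time: 20.65
tool_pos: [0.5238, 0.0276, 0.201]
tool_rot: [0.654, 0.282, 0.644, -0.279]
contact_force: [1.0, 0.4, 0.0]
gripper_width: 0.999
```

```bash
python3 - <<'E'
from h import *
s=state(); print(s['time'],s['joint_pos'].round(3),s['tool_pos'],s['contact_force'])
E
```

```text
20.65 [-0.089 -0.18   1.886  0.     1.421  0.726] [0.5238043  0.02764239 0.20101504] [0.95163037 0.41548237 0.03760614]
```

Emit:
play_rows(motion=[[-1, [-0.0125, 0.05, 0], 0], [-1, [-0.025, 0.1, 0], 0], [-1, [-0.0375, 0.15, 0], 0], [-1, [-0.05, 0.199, 0], 0], [-1, [-0.05, 0.199, 0], 0]])

```text
time: 21.15
tool_pos: [0.4674, 0.231, 0.1919]
tool_rot: [0.649, 0.279, 0.651, -0.278]
contact_force: [0.2, -1.1, 0.3]
gripper_width: 1.0
```

```bash
python3 - <<'E'
from fit import *
s=state(); print(s['time'],s['tool_pos'],s['contact_force'])
p,d=save('scene','s6.png',(280,120,440,240),5)
p,d=save('top','t6.png',(210,150,370,260),5)
print(fit('scene',(.526,.027),(.030,.027),.102),fit('top',(.522,.029),(.030,.027),.102))
E
```

```text
21.15 [0.46744541 0.23099929 0.1918536 ] [ 0.24611374 -1.14555735  0.25252657]
(array([0.5249, 0.0244]), np.float64(25.23)) (array([0.5207, 0.0286]), np.float64(21.85))
```

View pics/s6.png

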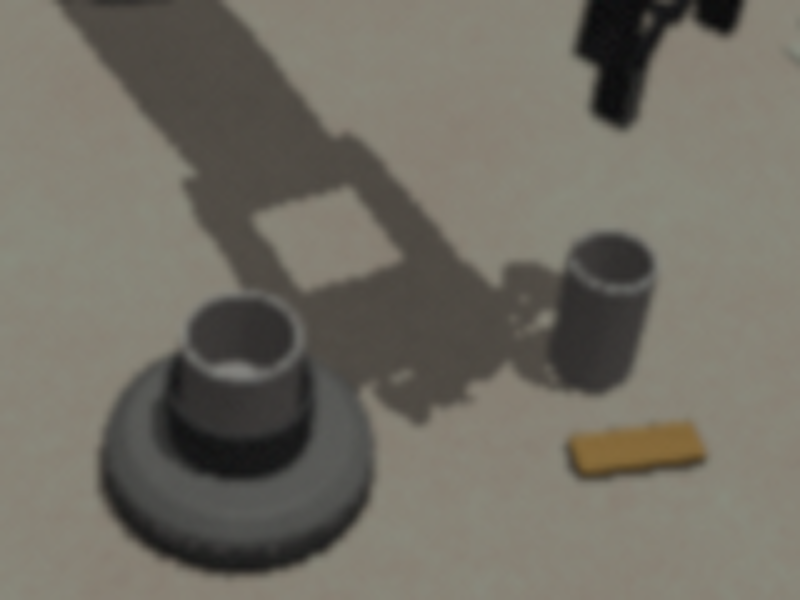

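View pics/t6.png

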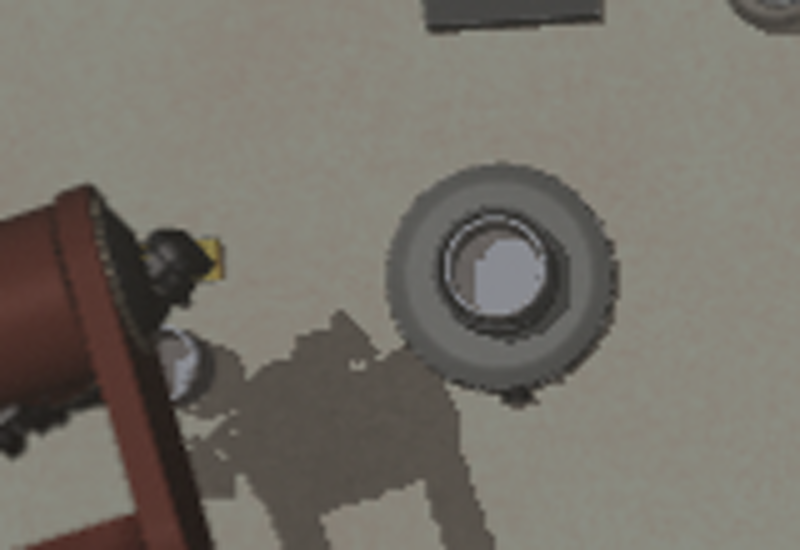

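Large can stands upright and home in the pot (top view ≈ (495,270) in the crop). Descending on the middle can.

Emit:
play_rows(motion=[[-1, [0.0005, 0, -0.045], 0], [-1, [0.0005, 0, -0.085], 0], [-1, [0.0005, 0, -0.115], 0], [-1, [0.0005, 0, -0.139], 0], [-1, [0.0005, 0, -0.139], 0]])

```text
time: 21.75
tool_pos: [0.4671, 0.2241, 0.0489]
tool_rot: [0.646, 0.279, 0.651, -0.284]
contact_force: [0.3, 0.7, -0.7]
gripper_width: 1.001
```

Emit:
play_rows(motion=[[1, [0, 0, 0], 0], [1, [0, 0, 0], 0], [1, [0, 0, 0], 0], [1, [0, 0, 0], 0], [1, [0, 0, 0], 0]])

```text
time: 22.25
tool_pos: [0.4716, 0.2275, 0.0559]
tool_rot: [0.65, 0.281, 0.648, -0.28]
contact_force: [-1.6, 0.6, 7.0]
gripper_width: 0.551
```

Emit:
play_rows(motion=[[1, [0, 0, 0], 0], [1, [0, 0, 0], 0], [1, [0, 0, 0], 0]])

```text
time: 22.55
tool_pos: [0.4716, 0.2275, 0.0559]
tool_rot: [0.65, 0.281, 0.648, -0.28]
contact_force: [-2.0, 0.7, 5.0]
gripper_width: 0.553
```

Emit:
play_rows(motion=[[1, [0, 0, 0.03], 0], [1, [0, 0, 0.075], 0], [1, [0, 0, 0.12], 0], [1, [0, 0, 0.13], 0], [1, [0, 0, 0.13], 0]])

```text
time: 23.05
tool_pos: [0.4715, 0.2273, 0.1865]
tool_rot: [0.651, 0.282, 0.647, -0.279]
contact_force: [0.7, 1.0, -2.0]
gripper_width: 0.554
```

Emit:
play_rows(motion=[[1, [0.0125, -0.048, 0], 0], [1, [0.025, -0.096, 0], 0], [1, [0.0375, -0.144, 0], 0], [1, [0.053, -0.201, 0], 0], [1, [0.053, -0.201, 0], 0]])

```text
time: 23.55
tool_pos: [0.5222, 0.0217, 0.1805]
tool_rot: [0.647, 0.281, 0.649, -0.283]
contact_force: [-0.0, 1.1, -1.3]
gripper_width: 0.551
```

Emit:
play_rows(motion=[[1, [0, 0, 0], 0], [1, [0, 0, 0], 0], [1, [0, 0, 0], 0]])

```text
time: 23.85
tool_pos: [0.5221, 0.0273, 0.1823]
tool_rot: [0.649, 0.28, 0.65, -0.28]
contact_force: [-1.2, -0.8, -0.5]
gripper_width: 0.548
```

```bash
python3 - <<'E'
from fit import *
s=state(); print(s['time'],s['tool_pos'],s['contact_force'])
p,d=save('scene','s7.png')
k=8;x0,y0=295,125
im=cv2.convertScaleAbs(cv2.resize(p[y0:y0+75,x0:x0+60],None,fx=k,fy=k,interpolation=cv2.INTER_CUBIC),alpha=1.8)
im0=im.copy()
a=np.linspace(0,2*np.pi,90)
def circ(c,r,z,col):
    q=(proj('scene',np.c_[c[0]+r*np.cos(a),c[1]+r*np.sin(a),0*a+z])-[x0,y0]+.5)*k-.5
    cv2.polylines(im,[np.int32(q.round())],True,col,1)
c=(.5249,.0244); zr=s['tool_pos'][2]+.027
circ(c,.030,.102,(255,255,0)); circ(c,.024,zr,(255,0,0));circ(c,.021,zr,(255,0,0)); circ(c,.024,zr-.083,(0,255,0))
o=np.hstack([im0[:,80:],im[:,80:]]); cv2.imwrite('pics/held3.png',o[:,:,::-1]); print(o.shape,zr)
E
```

```text
23.85 [0.52211975 0.02728302 0.18229478] [-1.1646032  -0.79145394 -0.46560974]
(600, 800, 3) 0.20929478354687484
```

View pics/held3.png

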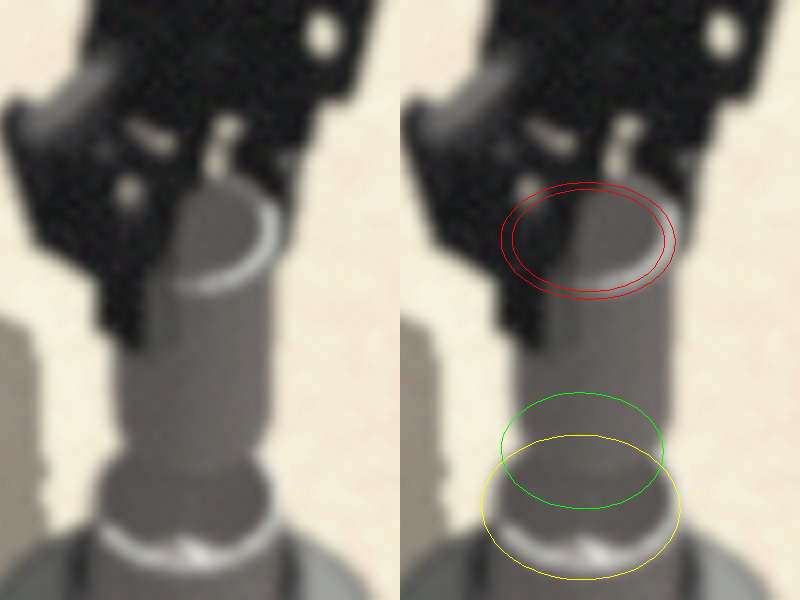

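Held middle can is about 1–1.5 mm to +y of the large can's axis (body centre ≈ 595 against an expected 588 in the overlay). I'll correct and lower.

Emit:
play_rows(motion=[[1, [0, -0.0013, -0.01], 0], [1, [0, -0.0013, -0.018], 0], [1, [0, -0.0013, -0.022], 0], [1, [0, -0.0013, -0.026], 0], [1, [0, -0.0013, -0.03], 0]])

```text
time: 24.4
tool_pos: [0.5229, 0.0246, 0.1529]
tool_rot: [0.649, 0.281, 0.649, -0.281]
contact_force: [-0.9, 0.1, -1.1]
gripper_width: 0.552
```

Emit:
play_rows(motion=[[1, [0, 0, -0.006], 0], [1, [0, 0, -0.012], 0], [1, [0, 0, -0.018], 0], [1, [0, 0, -0.024], 0], [1, [0, 0, -0.03], 0]])

```text
time: 24.9
tool_pos: [0.523, 0.0246, 0.1229]
tool_rot: [0.649, 0.281, 0.649, -0.281]
contact_force: [-0.2, 0.4, -1.0]
gripper_width: 0.552
```

Emit:
play_rows(motion=[[1, [0, 0, -0.003], 0], [1, [0, 0, -0.006], 0], [1, [0, 0, -0.009], 0], [1, [0, 0, -0.011], 0], [1, [0, 0, -0.011], 0]])

```text
time: 25.4
tool_pos: [0.5228, 0.0246, 0.112]
tool_rot: [0.649, 0.281, 0.649, -0.281]
contact_force: [0.4, 1.1, -1.5]
gripper_width: 0.551
```

Emit:
play_rows(motion=[[1, [0, 0, -0.002], 0], [1, [0, 0, -0.003], 0], [1, [0, 0, -0.004], 0], [1, [0, 0, -0.005], 0], [1, [0, 0, -0.005], 0]])

```text
time: 25.9
tool_pos: [0.5229, 0.0246, 0.1073]
tool_rot: [0.649, 0.281, 0.649, -0.281]
contact_force: [-0.5, 0.3, -1.4]
gripper_width: 0.556
```

Emit:
play_rows(motion=[[1, [0, 0, -0.001], 0], [1, [0, 0, -0.002], 0], [1, [0, 0, -0.002], 0], [1, [0, 0, -0.002], 0]])

```text
time: 26.3
tool_pos: [0.5235, 0.0248, 0.1069]
tool_rot: [0.649, 0.281, 0.649, -0.28]
contact_force: [-3.0, 1.6, 6.7]
gripper_width: 0.552
```

Contact at z=.1069, exactly the predicted home height. Releasing.

Emit:
play_rows(motion=[[-1, [0, 0, 0.002], 0], [-1, [0, 0, 0.002], 0], [-1, [0, 0, 0.002], 0], [-1, [0, 0, 0.002], 0], [-1, [0, 0, 0.002], 0]])

```text
time: 26.8
tool_pos: [0.5228, 0.0245, 0.1071]
tool_rot: [0.649, 0.281, 0.649, -0.281]
contact_force: [1.0, 0.7, -0.6]
gripper_width: 1.001
```

Emit:
play_rows(motion=[[-1, [0, 0, 0.03], 0], [-1, [0, 0, 0.07], 0], [-1, [0, 0, 0.1], 0], [-1, [0, 0, 0.1], 0]])

```text
time: 27.2
tool_pos: [0.5259, 0.0243, 0.2133]
tool_rot: [0.652, 0.282, 0.646, -0.279]
contact_force: [0.4, -0.6, 0.8]
gripper_width: 1.001
```

Emit:
play_rows(motion=[[-1, [-0.01, -0.048, 0], 0], [-1, [-0.02, -0.096, 0], 0], [-1, [-0.03, -0.144, 0], 0], [-1, [-0.036, -0.192, 0], 0], [-1, [-0.041, -0.238, 0], 0]])

```text
time: 27.7
tool_pos: [0.4808, -0.2151, 0.2062]
tool_rot: [0.649, 0.281, 0.649, -0.281]
contact_force: [1.2, -0.4, 0.6]
gripper_width: 0.999
```

```bash
python3 - <<'E'
from fit import *
s=state(); print(s['time'],s['tool_pos'],s['contact_force'],s['joint_pos'].round(2))
p,d=save('scene','s8.png',(200,120,360,240),5)
p,d=save('top','t8.png',(270,150,430,260),5)
for c in('scene','top'):
  print(c,'M',fit(c,(.5235,.027),(.024,.021),.134,rng=.006),'L',fit(c,(.5235,.027),.030,.102,rng=.006))
print(fit('scene',(.484,-.2155),(.018,.015),.11,rng=.006))
E
```

```text
27.7 [ 0.48078058 -0.21507746  0.2062495 ] [ 1.24711968 -0.41119205  0.64292923] [-0.56 -0.17  1.87 -0.    1.44  0.25]
scene M (array([0.5236, 0.0258]), np.float64(25.98)) L (array([0.524 , 0.0256]), np.float64(11.08))
top M (array([0.5177, 0.0333]), np.float64(22.93)) L (array([0.5212, 0.0285]), np.float64(12.45))
(array([ 0.485 , -0.2166]), np.float64(21.13))
```

View pics/s8.png

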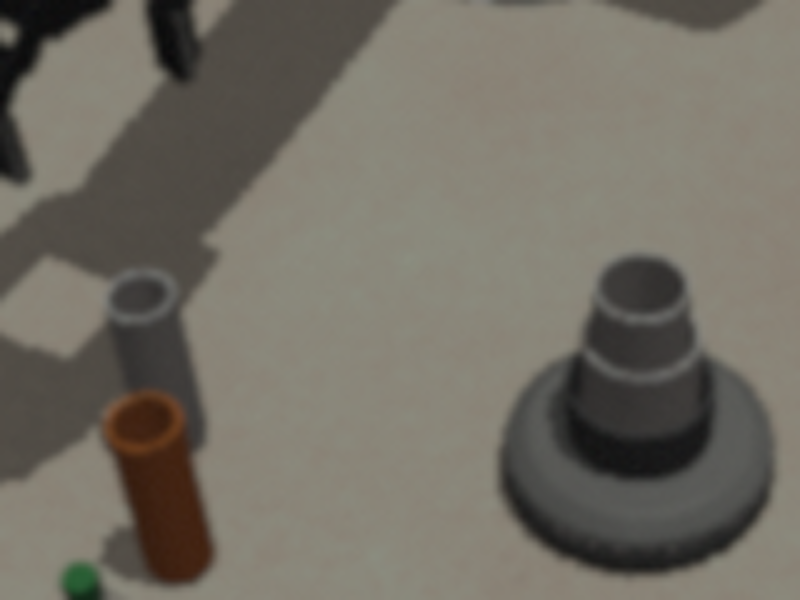

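View pics/t8.png

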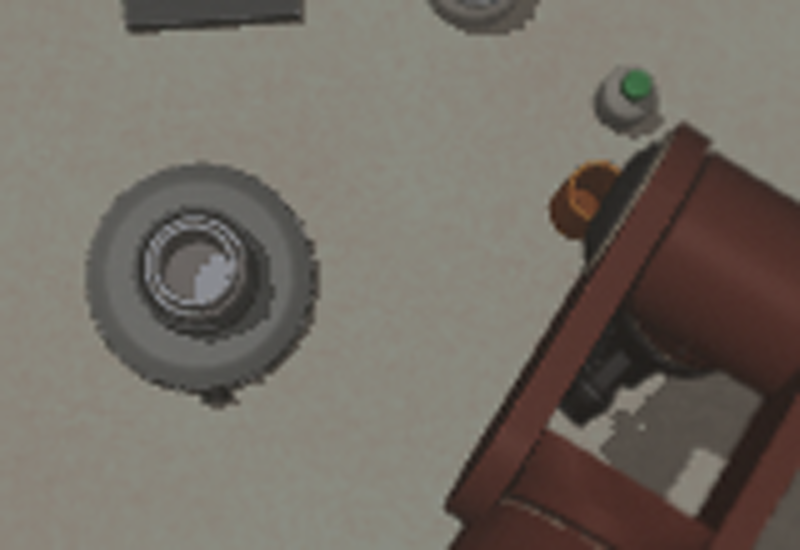

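Stack looks coaxial: M rim at (640,288) in the crop, above the L rim (640,350). The grey small can is at scene crop (142,297). Descending on it.

Emit:
play_rows(motion=[[-1, [0.0025, -0.0015, -0.02], 0], [-1, [0.0025, -0.0015, -0.05], 0], [-1, [0.0025, -0.0015, -0.085], 0], [-1, [0.0025, -0.0015, -0.115], 0], [-1, [0.0025, -0.0015, -0.125], 0]])

```text
time: 28.3
tool_pos: [0.4816, -0.2125, 0.0775]
tool_rot: [0.646, 0.281, 0.652, -0.28]
contact_force: [0.1, 0.1, -0.5]
gripper_width: 1.001
```

Emit:
play_rows(motion=[[1, [0, 0, 0], 0], [1, [0, 0, 0], 0], [1, [0, 0, 0], 0], [1, [0, 0, 0], 0], [1, [0, 0, 0], 0]])

```text
time: 28.8
tool_pos: [0.4856, -0.2154, 0.0848]
tool_rot: [0.65, 0.281, 0.648, -0.281]
contact_force: [-1.2, 1.6, 6.7]
gripper_width: 0.402
```

Emit:
play_rows(motion=[[1, [0, 0, 0], 0], [1, [0, 0, 0], 0], [1, [0, 0, 0], 0], [1, [0, 0, 0], 0]])

```text
time: 29.2
tool_pos: [0.4855, -0.2154, 0.0848]
tool_rot: [0.65, 0.281, 0.648, -0.281]
contact_force: [-1.1, 1.7, 6.3]
gripper_width: 0.406
```

Emit:
play_rows(motion=[[1, [0, 0, 0.03], 0], [1, [0, 0, 0.075], 0], [1, [0, 0, 0.12], 0], [1, [0, 0, 0.16], 0], [1, [0, 0, 0.16], 0]])

```text
time: 29.7
tool_pos: [0.4876, -0.2169, 0.2513]
tool_rot: [0.654, 0.28, 0.644, -0.281]
contact_force: [0.3, -0.9, -0.4]
gripper_width: 0.402
```

Emit:
play_rows(motion=[[1, [0.008, 0.048, 0], 0], [1, [0.016, 0.096, 0], 0], [1, [0.024, 0.144, 0], 0], [1, [0.032, 0.192, 0], 0], [1, [0.0395, 0.2395, 0], 0]])

```text
time: 30.2
tool_pos: [0.5236, 0.0264, 0.2418]
tool_rot: [0.649, 0.281, 0.649, -0.281]
contact_force: [0.8, 0.6, -1.4]
gripper_width: 0.407
```

Emit:
play_rows(motion=[[1, [0, 0.001, 0], 0], [1, [0, 0.001, 0], 0], [1, [0, 0.001, 0], 0], [1, [0, 0.001, 0], 0]])

```text
time: 30.6
tool_pos: [0.5237, 0.0242, 0.242]
tool_rot: [0.649, 0.281, 0.649, -0.281]
contact_force: [0.5, 0.3, 0.1]
gripper_width: 0.408
```

```bash
python3 - <<'E'
from fit import *
s=state(); print(s['time'],s['tool_pos'],s['contact_force'])
p,d=save('scene','s9.png')
k=7;x0,y0=295,105
im=cv2.convertScaleAbs(cv2.resize(p[y0:y0+85,x0:x0+60],None,fx=k,fy=k,interpolation=cv2.INTER_CUBIC),alpha=1.8)
im0=im.copy()
a=np.linspace(0,2*np.pi,90)
def circ(c,r,z,col):
    q=(proj('scene',np.c_[c[0]+r*np.cos(a),c[1]+r*np.sin(a),0*a+z])-[x0,y0]+.5)*k-.5
    cv2.polylines(im,[np.int32(q.round())],True,col,1); return q.mean(0).round(1)
c=(.5236,.0258); zr=s['tool_pos'][2]+.0252
circ(c,.024,.134,(255,255,0));circ(c,.021,.134,(255,255,0)); print(circ(c,.018,zr,(255,0,0)));circ(c,.015,zr,(255,0,0)); print(circ(c,.018,zr-.110,(0,255,0)))
o=np.hstack([im0[:,20:],im[:,20:]]); cv2.imwrite('pics/held4.png',o[:,:,::-1]); print(o.shape,zr)
E
```

```text
30.6 [0.52374384 0.02420127 0.24204566] [0.52311154 0.27654798 0.10537614]
[242.7 201.4]
[234.9 465.3]
(595, 800, 3) 0.26724566400451943
```

View pics/held4.png

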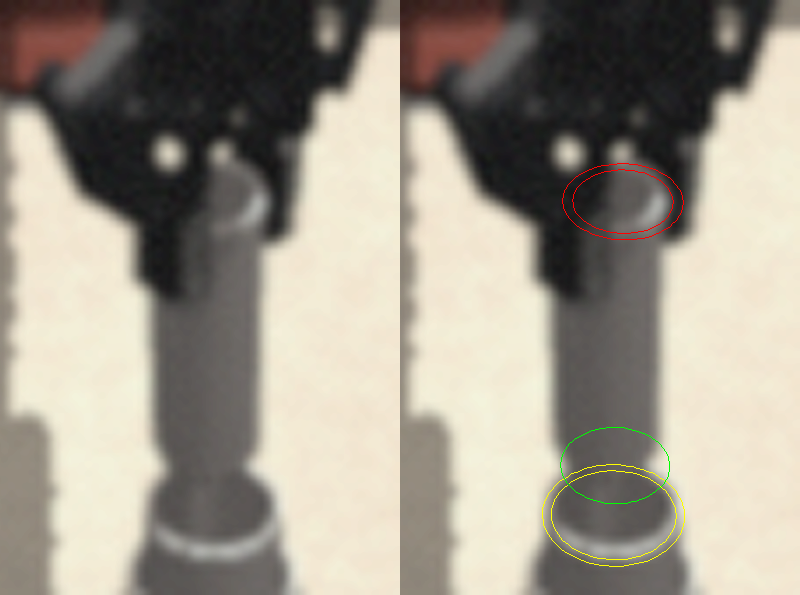

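S is left of the axis: body centre x≈207 against an expected 216–218, so about 2.5 mm to −y. Shifting +y and re-checking.

Emit:
play_rows(motion=[[1, [0, 0.0025, -0.005], 0], [1, [0, 0.0025, -0.008], 0], [1, [0, 0.0025, -0.008], 0], [1, [0, 0.0025, -0.008], 0], [1, [0, 0.0025, -0.008], 0]])

```text
time: 31.15
tool_pos: [0.524, 0.028, 0.2344]
tool_rot: [0.649, 0.281, 0.649, -0.281]
contact_force: [0.5, -0.6, -1.5]
gripper_width: 0.407
```

```bash
python3 - <<'E'
from fit import *
s=state(); print(s['time'],s['tool_pos'],s['contact_force'])
p,d=save('scene','s10.png')
k=10;x0,y0=305,130
im=cv2.convertScaleAbs(cv2.resize(p[y0:y0+60,x0:x0+40],None,fx=k,fy=k,interpolation=cv2.INTER_CUBIC),alpha=1.8)
im0=im.copy()
a=np.linspace(0,2*np.pi,90)
def circ(c,r,z,col):
    q=(proj('scene',np.c_[c[0]+r*np.cos(a),c[1]+r*np.sin(a),0*a+z])-[x0,y0]+.5)*k-.5
    cv2.polylines(im,[np.int32(q.round())],True,col,1); return q.mean(0).round(1)
c=(.5236,.0258); zr=s['tool_pos'][2]+.0252
circ(c,.024,.134,(255,255,0));circ(c,.021,.134,(255,255,0)); print(circ(c,.018,zr,(255,0,0)));circ(c,.015,zr,(255,0,0)); print(circ(c,.018,zr-.110,(0,255,0)))
cv2.imwrite('pics/held5.png',np.hstack([im0,im])[:,:,::-1])
t,_=save('top','t10.png',(270,150,370,250),6)
E
```

```text
31.15 [0.5239662  0.02800506 0.23440396] [ 0.46153066 -0.56822377 -1.48610016]
[246.   66.7]
[235.  438.5]
```

View pics/held5.png

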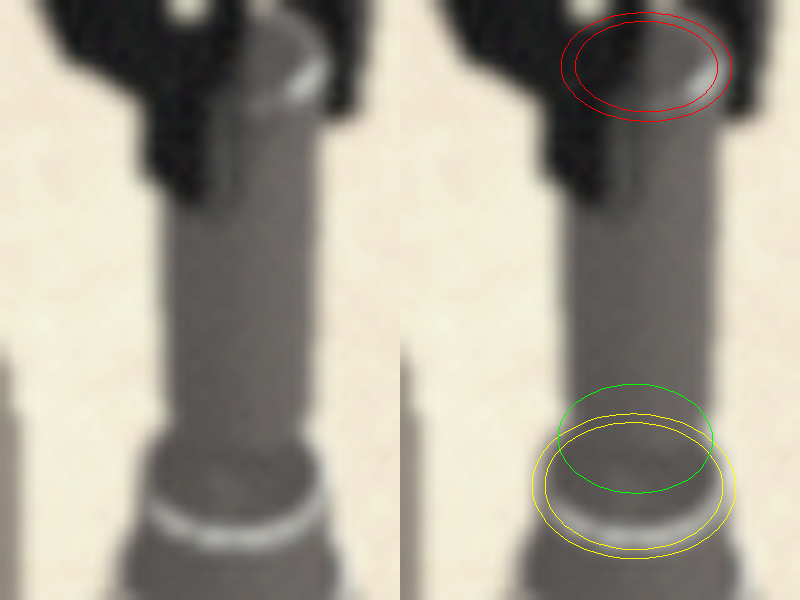

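View pics/t10.png

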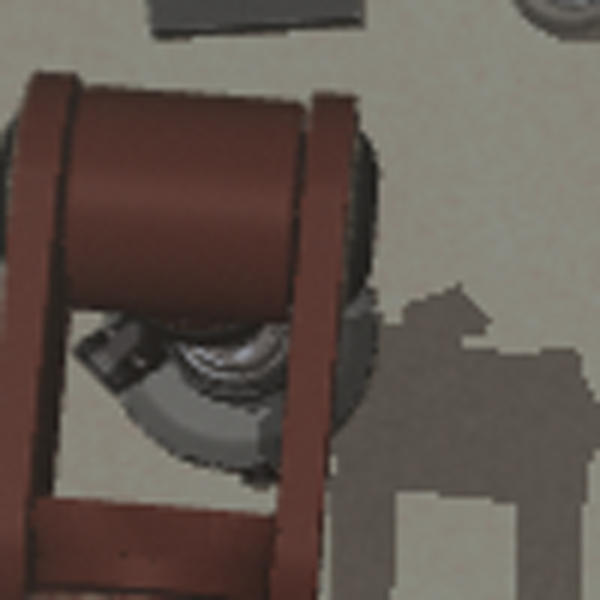

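Now within about 1 mm (body centre 240, axis 236). Lowering.

Emit:
play_rows(motion=[[1, [0, -0.0007, -0.008], 0], [1, [0, -0.0007, -0.014], 0], [1, [0, -0.0007, -0.018], 0], [1, [0, -0.0007, -0.022], 0], [1, [0, -0.0007, -0.026], 0]])

```text
time: 31.75
tool_pos: [0.5238, 0.0274, 0.2078]
tool_rot: [0.649, 0.281, 0.649, -0.281]
contact_force: [-0.4, 0.2, -1.8]
gripper_width: 0.401
```

Emit:
play_rows(motion=[[1, [0, 0, -0.008], 0], [1, [0, 0, -0.016], 0], [1, [0, 0, -0.024], 0], [1, [0, 0, -0.032], 0], [1, [0, 0, -0.04], 0]])

```text
time: 32.25
tool_pos: [0.5238, 0.0274, 0.1675]
tool_rot: [0.649, 0.281, 0.649, -0.281]
contact_force: [0.2, 0.6, -2.1]
gripper_width: 0.406
```

Emit:
play_rows(motion=[[1, [0, 0, -0.006], 0], [1, [0, 0, -0.012], 0], [1, [0, 0, -0.018], 0], [1, [0, 0, -0.022], 0], [1, [0, 0, -0.022], 0]])

```text
time: 32.75
tool_pos: [0.5235, 0.0274, 0.1455]
tool_rot: [0.649, 0.28, 0.65, -0.281]
contact_force: [-0.8, 0.4, -1.4]
gripper_width: 0.405
```

Emit:
play_rows(motion=[[1, [0, 0, -0.002], 0], [1, [0, 0, -0.004], 0], [1, [0, 0, -0.005], 0], [1, [0, 0, -0.005], 0]])

```text
time: 33.15
tool_pos: [0.5238, 0.0274, 0.1412]
tool_rot: [0.649, 0.281, 0.649, -0.281]
contact_force: [0.5, 0.1, -2.1]
gripper_width: 0.405
```

Emit:
play_rows(motion=[[1, [0, 0, -0.001], 0], [1, [0, 0, -0.002], 0], [1, [0, 0, -0.002], 0], [1, [0, 0, -0.002], 0]])

```text
time: 33.55
tool_pos: [0.5242, 0.0274, 0.1398]
tool_rot: [0.649, 0.281, 0.649, -0.28]
contact_force: [-0.5, 0.7, 2.7]
gripper_width: 0.402
```

Contact at .1398, exactly the predicted home height. Releasing and withdrawing.

Emit:
play_rows(motion=[[-1, [0, 0, 0.001], 0], [-1, [0, 0, 0.001], 0], [-1, [0, 0, 0.001], 0], [-1, [0, 0, 0.001], 0], [-1, [0, 0, 0.001], 0]])

```text
time: 34.05
tool_pos: [0.5239, 0.0274, 0.1402]
tool_rot: [0.649, 0.281, 0.649, -0.281]
contact_force: [1.0, 0.6, 0.4]
gripper_width: 0.998
```

Emit:
play_rows(motion=[[-1, [0, 0, 0.03], 0], [-1, [0, 0, 0.07], 0], [-1, [0, 0, 0.11], 0], [-1, [0, 0, 0.11], 0]])

```text
time: 34.45
tool_pos: [0.5272, 0.0271, 0.2579]
tool_rot: [0.653, 0.282, 0.645, -0.279]
contact_force: [0.5, -0.1, 0.1]
gripper_width: 0.999
```

Emit:
play_rows(motion=[[-1, [-0.01, -0.05, 0], 0], [-1, [-0.02, -0.1, 0], 0], [-1, [-0.03, -0.15, 0], 0], [-1, [-0.04, -0.2, 0], 0], [-1, [-0.04, -0.2, 0], 0]])

```text
time: 34.95
tool_pos: [0.4825, -0.177, 0.2496]
tool_rot: [0.648, 0.282, 0.648, -0.283]
contact_force: [0.7, -0.0, 0.5]
gripper_width: 0.997
```

```bash
python3 - <<'E'
from fit import *
s=state(); print(s['time'],s['tool_pos'],s['contact_force'])
p,d=save('scene','s11.png'); show(p,'s11c.png',(280,120,370,240),6)
p,d=save('top','t11.png')
c=p[175:235,270:350]; cv2.imwrite('pics/t11c.png',cv2.resize(c,None,fx=8,fy=8,interpolation=cv2.INTER_CUBIC)[:,:,::-1])
for c in('scene','top'):
  print(c,'S',fit(c,(.5235,.027),(.018,.015),.165,rng=.006),'M',fit(c,(.5235,.027),.024,.134,rng=.006),'L',fit(c,(.5235,.027),.030,.102,rng=.006))
E
```

```text
34.95 [ 0.4824673  -0.17701047  0.24964782] [ 0.70168717 -0.04459779  0.50714756]
scene S (array([0.523 , 0.0263]), np.float64(25.03)) M (array([0.5218, 0.0253]), np.float64(12.15)) L (array([0.524 , 0.0256]), np.float64(10.95))
top S (array([0.5179, 0.0275]), np.float64(21.29)) M (array([0.5293, 0.0215]), np.float64(10.21)) L (array([0.521 , 0.0282]), np.float64(12.6))
```

View pics/s11c.png

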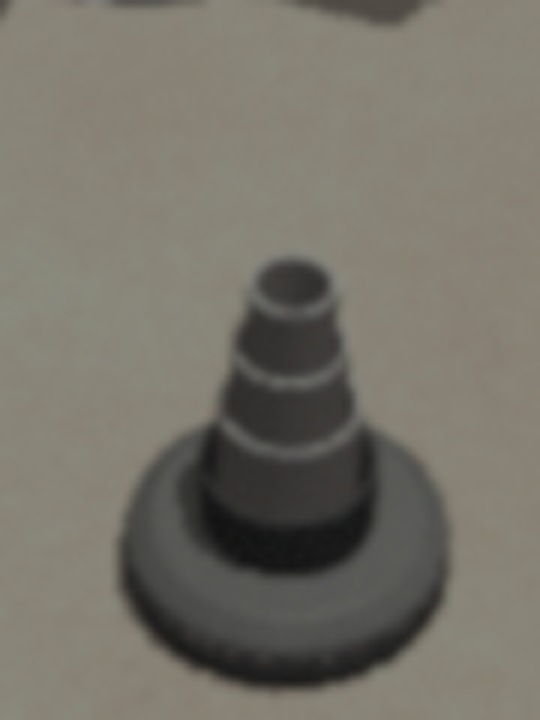

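View pics/s11.png

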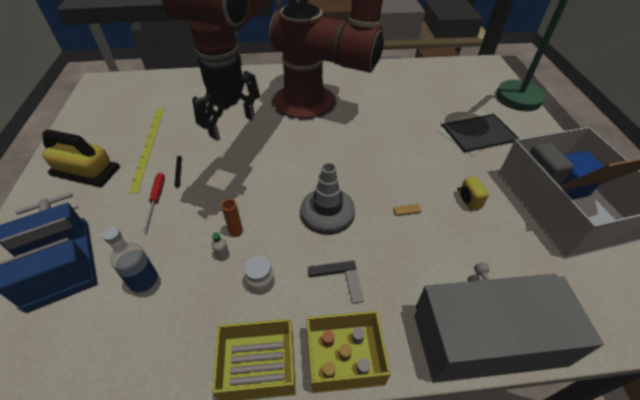

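View pics/t11c.png

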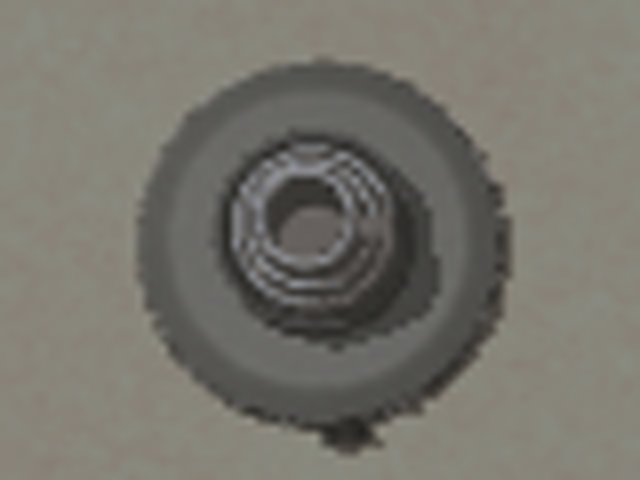

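The three rims step evenly up the stack (crop y≈450, 380, 312 at x≈290), the stack is upright, and the bystanders are where they were. Handing in.

```bash
python3 -c "
from h import *
print(workorder.job_done())"
```

```text
the job is handed in; nothing more can be done
None
```

The three aluminium cans are nested upright in the mixer's pot, and I handed the job in at about 35 s of the 70 s allowed. No verdict was reported.

- **Large can:** it met the drive bar at z = 0.0778. The first 96° of turning did not find a slot, because pressing pushed the tool about 2.5 mm sideways. I felt for the pot walls, corrected for that, and turned back with about 6 N. It then dropped to z = 0.0720, the full 6 mm.
- **Middle and small cans:** both touched down at the heights worked out for fully home, z = 0.1069 and 0.1398. Downward contact force stayed below about 7 N.
- **Small can choice:** I used the grey can and did not touch the orange look-alike.
- **Last pictures:** the three rims step up evenly and the stack is upright. The gripper is clear of everything, and the bystanders look unmoved.
- **Disagreement:** the two cameras differ by about 3 mm throughout. The last top-camera fits put the middle can's rim about 13 mm from the small can's, which can't be right for nested cans. I relied on the scene camera and the contact heights instead.

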